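Zero a dial kitchen scale with its slotted adjuster and plastic key

TASK

With the bowl on it the kitchen scale reads past zero. Take the plastic key out of its holder on the scale, feel its blade into the slotted zero screw sunk in the metal turret on the other side of the pan and turn the screw gently until the zero mark of the dial has come round to the pointer, then put the key back upright, fully home in its holder. Leave the bowl on the pan and the other things where they are, and never lean hard on the scale with the plastic key.

Things in the scene. Friction and masses are not known exactly. Their poses are not given: they have to be found in the camera images.
- kitchen_scale: grey dial kitchen scale, fixed, 208 x 266 mm, deck 65 mm high. Origin under it on the worktop, 118 mm behind its front; x to its back, y to the left as one faces the dial, z up. Steel pan (134 mm across, at x +35 mm) sinks on a spring under load. Right of it (x +30, y -112 mm) stands a metal turret with the zero screw; left of it (x +30, y +112 mm) a grey plastic one, the key's holder
- adjuster_mouth (a point): centre of the upper rim of the metal turret, 32.5 mm above the deck: an upright tube of 14 mm bore, its mouth flared to 19 mm in the last 3 mm. The zero screw's flat steel head, 13.6 mm across, lies inside, its top 6 to 20 mm below the rim (it varies: feel for it), with a straight slot across it, 4.4 mm wide and 4.5 mm deep
- adjuster_foot (a point): foot of the metal turret, on its axis, at deck height. How the screw behaves: its slot starts within 35 degrees of the scale's y line. The head is sprung: it yields from 2 N on, 2 N more per mm, and stops hard after 2 mm. It turns stiffly (0.03 N m) and stays where left; turning it clockwise seen from above turns the dial plate clockwise, 0.4 degree per degree of the screw
- holder_mouth (a point): centre of the upper rim of the key's holder, the grey plastic turret on the left: an upright tube of 14 mm bore, mouth flared to 19 mm, its floor (the deck) 32.5 mm below this point. On screw and holder alike the plastic key needs only 3 to 6 N; 18 N is too much for it
- zero_key: white plastic key, 90 mm long, 30 g, upright in the holder at first. Origin: middle of the blade's tip; z up the key. Blade 4 mm long, 11 mm wide along the key's y, 1.5 (tip) to 2.6 mm thick; then a round 12 mm shank up to z 52 mm (17 mm collar at z 48 to 55); then a flat grip to z 90 mm, 13 mm thick along x, 26 mm wide along y. Its x starts within 20 degrees of the scale's x
- pointer_tip (a point): tip of the thin black pointer, 37 mm from the dial's centre, under the dial's window. The pointer shows the load and stands near the top of the dial (the end toward the pan); it moves only if the pan or bowl is touched
- zero_mark (a point): inner point of the black triangle on the white dial plate, 37 mm from the dial's centre: the zero mark. The screw turns the plate behind the pointer. The plate has 40 divisions all round; the mark starts 1 to 5 divisions anticlockwise of the pointer and must come to the pointer's tip
- dial_centre (a point): the pointer's axis on the dial; the dial faces the scale's front and is tilted 24 degrees from level
- prep_bowl: white ceramic bowl, 126 mm across, 48 mm high, standing on the pan with its rim about 71 mm above the deck; origin under its centre. Stays on the pan
- mug_cream: cream mug, bystander, 94 mm high; origin under it
- egg_tray: clear tray with six eggs, bystander, 160 x 108 x 64 mm; origin under its centre
- lemon: lemon, bystander, 78 mm long; origin under its centre
- soup_tin: tin, bystander, 75 mm across, 110 mm high; origin under its centre
Mind the look-alikes: they are no part of the job. What is shaped like the prep_bowl but black is not meant.

How it is judged:
By the outcome, as a careful person would: the job done as asked, in the order asked, and still so for the second after the job is handed in, with the robot touching nothing.
It also fails if it takes over 72 s, if anything falls off the work surface, if the arm or the gripper's body presses on something with over 40 N, if the wrist force passes 120 N, or if a joint passes its speed limit or range.

ROBOT

A 6-joint arm with a two-finger parallel gripper is mounted at the origin on a cart in front of the work surface, level with it; the furniture and walls round the work are solid. World frame = base frame: x ahead of the robot, y to its left, z up, the work surface at z = 0. Lengths are in mm, angles in rad, forces in N, time in s.
With the tool pointing down it reaches from about 325 to 900 mm from the base axis. Payload 6.1 kg.
Tool frame: the origin (TCP) lies midway between the tips of the shut fingers; the grasp point (between the pads) lies 19 mm behind it; z points along the fingers, y is the direction in which the jaws open and shut (so a half turn about z gives the same grasp; the last joint's range is limited). The gripper opens to 87 mm and grips with 3 to 60 N. Pads are 19 mm wide; open, the fingers measure 117 mm over their backs; the gripper's body (75 mm by 190 mm) begins 51 mm behind the grasp point.
Start: joints at [0.991, 0.22, 1.526, -0, 1.395, -0.126], TCP at [273.987, 561.735, 222.538] pointing down, gripper open.
Joint ranges: [-2.98, 2.98], [-0.91, 2.08], [0.09, 2.57], [-1.24, 4.39], [0.2, 2.65], [-2.68, 2.68]. Speed limits (rad/s): [2.57, 2.57, 3.01, 3.14, 3.14, 3.14].

INTERFACE

Orientations are given as a unit quaternion [w, x, y, z].
In Python, from bench import status, eyes, order gives the robot as it stands. The module is installed in compiled form; this text tells all that it offers.
- The arm moves only by the shell command python3 -m handwheel 'ROWS' [FORCE]. ROWS is JSON, a list of rows, each a list of 7 numbers: the closure, from 0 (fully open) to 1 (shut), then the shift along the tool's x, y, z in m, then the turn, a rotation vector about the tool's x, y, z in degrees. A call has exactly 10 rows; each row shifts and turns the pose as measured when the row begins, along the tool's axes as they then stand; what a row does not reach is not made up. A row lasts 1/8 s, in which the tool goes at most 62.5 mm and 10.7 degrees, less where a joint would pass 70% of its speed; a pose out of reach is approached as far as the arm can. A call is refused whole if a number of a shift passes 0.0625 or a number of a turn 10.7, either way. A call with a gripper value outside its range is refused whole. The fingers move at their own pace and stop on an object; FORCE is the grip in N (left out, the last holds). Time passes only in rows, so rows that do not move let the fingers close, or fill a call up. It gives the time, the measured TCP pose, the force and the opening at its end, in the units of the state.
- status.observe(): the state, without advancing time (a new reading comes with each control period).
- eyes.capture(name): name is "scene" or "top"; returns (picture, depth): 400x640x3 uint8, blue, green, red; 400x640 float32, mm along the optical axis (not along the pixel's ray), 0 where there is no reading.
- eyes.camera_model(name): a dict with "fx", "fy", "cx", "cy" (pixels), "rvec" (rotation vector, rad) and "tvec" (3), from world to camera coordinates, as OpenCV has them. Camera axes: x right, y down, z forward; pixel columns grow to the right and rows downward; lengths in mm; the calibration is good to about 2 mm. A picture is of the moment at which its call begins. camera_model takes no time and is no camera call.
- order.close_job(): hands the job in, once; it reports no verdict.
The state is a dict: "time_s": time; "joint_positions": joint angles; "qvel": joint speeds; "joint_efforts": joint torques, N m; "eef_pos": TCP position; "ee_rot": TCP orientation; "ft_force": force on the tool from outside, world axes, zero at the start; "moment": the same for the moment, N m; "finger_gap": finger opening in mm.
Only numpy, scipy, OpenCV 4.12 (cv2) and the standard library are available. Lean on these libraries where they do the work, as an engineer would, in place of code of your own. Each camera call takes 0.05 s, during which the arm holds its last target.

## Working session

There is one attempt and no reset: what is moved stays moved. The work goes in short steps, Python scripts to look and compute and a shell command to move; the robot and the scene stay as the last step left them, time stands still between calls to the robot, and variables do not carry over. Pictures are saved under pics/ and viewed, and the job is handed in when it is done.

```bash
mkdir -p pics; ls; cat > h.py <<'E'
import numpy as np, cv2
from bench import status, eyes, order
def cam(n):
    m=eyes.camera_model(n); K=np.array([[m['fx'],0,m['cx']],[0,m['fy'],m['cy']],[0,0,1.]])
    R=cv2.Rodrigues(np.array(m['rvec'],float))[0]; return K,R,np.array(m['tvec'],float).ravel()
def w(n,u,v,d):
    K,R,t=cam(n); return R.T@(np.linalg.inv(K)@[u,v,1]*d-t)
def wz(n,u,v,z):
    K,R,t=cam(n); r=R.T@(np.linalg.inv(K)@[u,v,1]); c=-R.T@t; return c+r*(z-c[2])/r[2]
def px(n,p):
    K,R,t=cam(n); q=K@(R@np.array(p,float)+t); return q[:2]/q[2]
def cloud(n,D):
    K,R,t=cam(n); v,u=np.mgrid[0:400,0:640]
    r=np.stack([(u-K[0,2])/K[0,0],(v-K[1,2])/K[1,1],np.ones_like(u)],-1)*D[...,None]
    return (r-t)@R
E
python3 - <<'E'
from h import *
for n in ('scene','top'):
    p,d=eyes.capture(n); cv2.imwrite(f'pics/{n}0.png',p); np.savez(f'{n}0.npz',p=p,d=d)
    print(n,eyes.camera_model(n))
print(status.observe())
E
```

```text
pics
scene {'fx': 427.21329324429337, 'fy': 427.21329324429337, 'cx': 324.861467168453, 'cy': 199.43494862643945, 'rvec': array([ 1.92138942, -0.85546042,  0.48846809]), 'tvec': array([-320.21851259,  229.86478178, 1323.03183517])}
top {'fx': 454.69814425158995, 'fy': 454.69814425158995, 'cx': 312.879908184656, 'cy': 200.86151716983562, 'rvec': array([ 2.22897625, -2.19100478,  0.07679135]), 'tvec': array([ -34.36600628,  461.51260056, 1451.49908704])}
{'time_s': 0.1, 'joint_positions': array([ 9.90907004e-01,  2.21150718e-01,  1.52749576e+00, -1.77500525e-05,
        1.39469571e+00, -1.26114636e-01]), 'qvel': array([ 0.00018923, -0.00146452, -0.0019171 ,  0.00045584, -0.00174523,
       -0.00030729]), 'joint_efforts': array([ 5.62445675e-04, -4.95943666e+01, -3.88519764e+01,  7.00515951e-02,
        5.15421701e-02, -7.48725370e-05]), 'eef_pos': array([273.68483427, 561.27058407, 221.54500461]), 'ee_rot': array([-2.94224721e-04,  2.24944126e-01,  9.74371271e-01, -8.23851871e-04]), 'ft_force': array([-0.14897857, -0.2456562 , -0.20094889]), 'moment': array([0.01448084, 0.01542787, 0.02295325]), 'finger_gap': 87.15658364904523}
```

View pics/scene0.png

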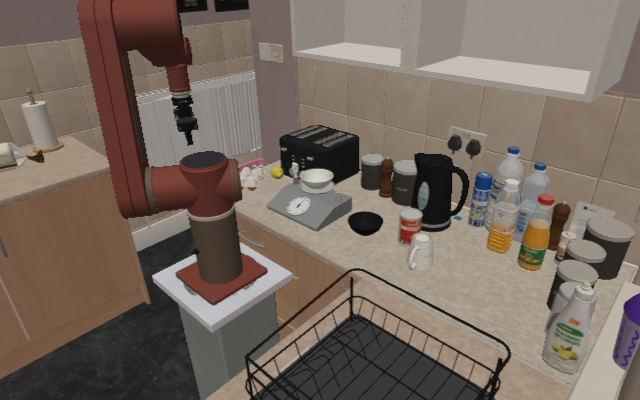

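View pics/top0.png

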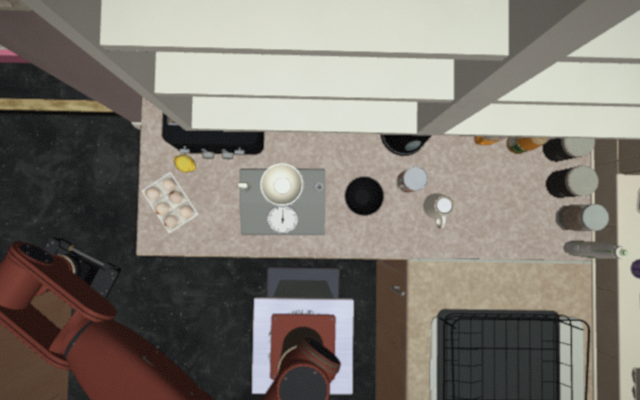

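```bash
python3 - <<'E'
from h import *
t=np.load('top0.npz'); s=np.load('scene0.npz')
a=t['p'][155:250,225:345]; cv2.imwrite('pics/topc.png',cv2.resize(a,None,fx=6,fy=6,interpolation=cv2.INTER_CUBIC))
a=s['p'][150:240,255:365]; cv2.imwrite('pics/scenec.png',cv2.resize(a,None,fx=7,fy=6.5,interpolation=cv2.INTER_CUBIC))
C=cloud('top',t['d'])
np.set_printoptions(suppress=True,precision=1,linewidth=200)
print(C[186,235:332:2,2]); print(C[186,238:250])
for u,v in [(243,186),(319,186),(282,185),(282,220)]: print(u,v,C[v,u])
C2=cloud('scene',s['d'])
m=(C2[...,2]>20)&(C2[...,0]>300)&(C2[...,0]<600)&(C2[...,1]>-200)&(C2[...,1]<330)&(s['d']>0)
print(m.sum())
for u,v in [(294,170),(317,178),(298,205),(340,205)]: print(u,v,C2[v,u])
E
```

```text
[  0.3   2.3 150.  153.9 150.4 152.3 125.8  62.7  66.5  54.2  62.4  59.8  63.3 132.2 121.2 112.3 104.9 101.9  95.4  91.9  92.5  92.8  95.5  91.1  88.   89.1  91.8  90.7  97.7 102.2 101.7 104.2 119.9
 134.1  90.8  64.4  63.4  66.   68.6  66.6  99.7  71.5  86.1  94.   64.7  -3.7  -1.7  -2.7  -1.5]
[[494.8 194.5 152.8]
 [495.  192.  150. ]
 [494.4 187.9 159. ]
 [494.9 185.7 153.9]
 [494.7 182.5 156.6]
 [495.2 180.4 150.4]
 [495.2 177.4 151.2]
 [495.2 174.4 152.3]
 [495.3 171.7 151. ]
 [497.3 171.8 125.8]
 [499.5 172.3  97.1]
 [502.2 173.4  62.7]]
243 186 [495.2 180.4 150.4]
319 186 [504.4 -42.6  86.1]
282 185 [505.1  70.2  89.5]
282 220 [398.8  70.3  39.2]
4474
294 170 [493.  180.6 127.9]
317 178 [534.7  95.7 104.2]
298 205 [398.3  65.9  51.4]
340 205 [490.3 -61.5  59.1]
```

View pics/topc.png

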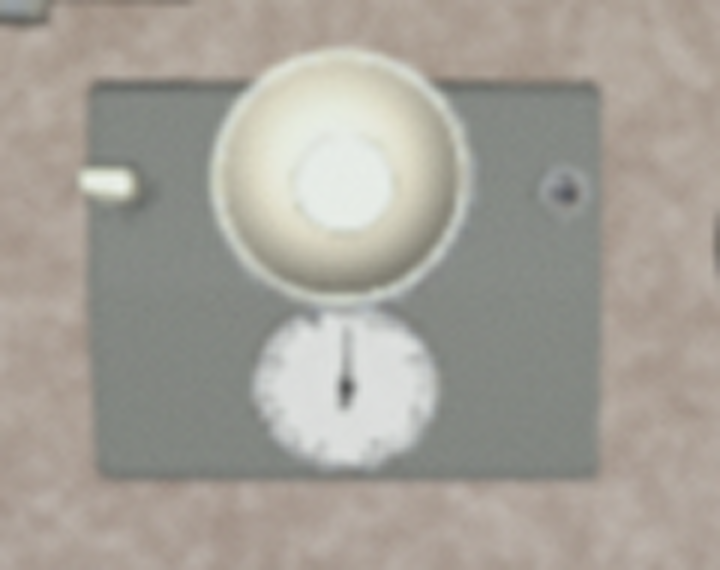

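View pics/scenec.png

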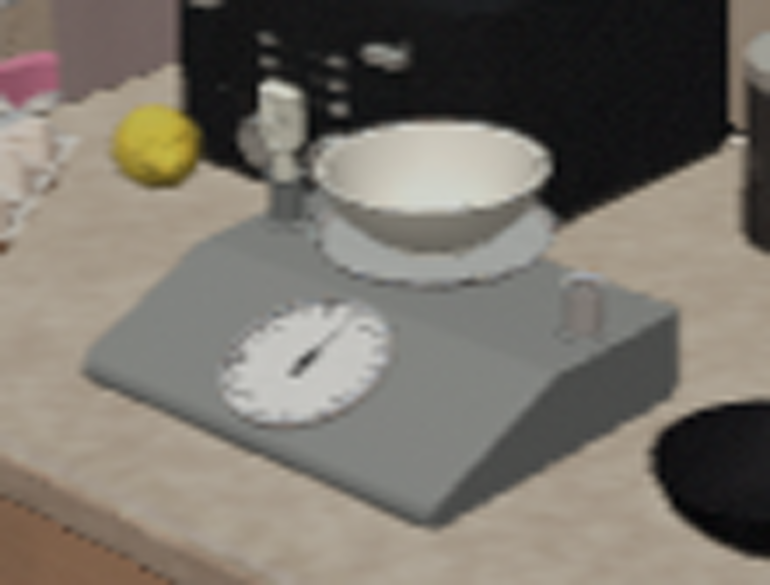

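```bash
python3 - <<'E'
from h import *
np.set_printoptions(suppress=True,precision=1,linewidth=220)
t=np.load('top0.npz'); s=np.load('scene0.npz')
C=cloud('top',t['d']);g=t['p'].astype(int)
print('cam',-cam('top')[1].T@cam('top')[2],-cam('scene')[1].T@cam('scene')[2])
print(C[180:193,234:252,2]); print(g[180:193,234:252].sum(-1)//3)
print(C[181:192,312:326,2]); print(g[181:192,312:326].sum(-1)//3)
print(C[140:165,243])
print(C[100:160,243,2].max(), C[140:160:3,160:270:10,2])
C2=cloud('scene',s['d'])
print(C2[158:185,290:300,2]); print((s['p'].astype(int).sum(-1)//3)[158:185,288:302])
print((s['p'].astype(int).sum(-1)//3)[188:206,330:348])
print(C2[188:206,330:348,2])
E
```

```text
cam [ 395.3    8.1 1471.3] [-550.9 -959.3  825.9]
[[  -3.1   -6.6   -1.8   -0.5    1.2   60.2   64.    60.4   61.    66.    70.2   65.7   65.8   61.6   54.6   67.1   66.2   63.6]
 [1471.3   -3.4   -7.4    1.     3.3   62.8   59.7   63.5   61.4   59.7   59.9   64.3   58.7   66.1   68.    64.4   64.6   64.9]
 [   3.1    0.3   -0.6   -1.8   -1.1   59.7   61.3   66.6   68.3  101.5   93.5   96.3   67.9   56.8   61.6   63.1   66.1   62.7]
 [  -3.1    0.2   -3.5   -0.6  152.4  150.   154.8  153.8  151.3  153.2  155.4  146.1  144.8   97.1   75.4   64.8   67.8   58.1]
 [  -4.6    1.4   -2.7    2.9  153.4  154.3  158.7  156.6  153.1  153.8  155.8  152.2  155.9  130.6   65.1   62.8   66.1   63.4]
 [  -1.6    3.9   -4.    -3.4  159.2  150.5  155.8  152.   152.7  152.5  153.7  158.2  150.5  132.2  101.5   72.1   65.6   63.7]
 [  -6.1    0.3    1.8    2.3  152.8  150.   159.   153.9  156.6  150.4  151.2  152.3  151.   125.8   97.1   62.7   63.1   66.5]
 [  -2.7   -4.9    0.5    0.3   -3.9   64.3  115.1  122.4  126.8  126.8  132.8  134.8  127.8  115.6   90.    65.1   66.3   60. ]
 [  -5.4   -1.8   
[... 10261 characters left out ...]
.5  65.   65.6  63.6  64.7  64.4]
 [ 64.9  62.5  66.6  66.3  66.6  68.1  73.7  74.4  71.5  72.4  72.   67.2  64.6  65.5  65.3  65.3  65.9  61.1]
 [ 66.5  63.8  64.7  63.4  62.8  66.4  70.   67.7  70.9  67.3  67.   64.4  63.9  62.7  61.6  60.5  61.2  54.7]
 [ 62.3  66.6  65.3  63.7  64.2  64.1  64.4  64.4  68.1  67.   62.8  64.6  61.8  61.8  62.5  58.   53.7  53.3]
 [ 65.3  64.5  69.5  66.4  67.1  62.9  64.7  63.5  66.4  64.6  64.8  60.2  60.5  58.8  57.6  52.   50.8  49.6]
 [ 66.2  65.1  65.8  65.4  66.4  63.9  66.2  65.2  64.6  61.6  60.2  60.   58.   56.2  51.   50.2  47.   42.1]
 [ 70.3  64.8  63.1  65.6  62.9  67.2  62.1  65.4  61.8  59.5  59.1  53.2  50.9  50.1  45.5  45.5  43.8  40.3]]
```

```bash
cat > fit.py <<'E'
from h import *
from scipy.optimize import minimize
np.set_printoptions(suppress=True,precision=2,linewidth=220)
SS=8
def hull_alpha(n,pts_list,box):
    u0,v0,u1,v1=box; W=(u1-u0);H=(v1-v0)
    im=np.zeros((H*SS,W*SS),np.uint8)
    for P in pts_list:
        q=np.array([px(n,p) for p in P]); q=(q-[u0-.5,v0-.5])*SS-.5
        h=cv2.convexHull(q.astype(np.float32))
        cv2.fillConvexPoly(im,np.round(h*16).astype(np.int32),1,shift=4)
    a=im.reshape(H,SS,W,SS).mean((1,3)); return cv2.GaussianBlur(a,(0,0),.6)
def cyl(x,y,z0,z1,r):
    a=np.arange(0,2*np.pi,.3); return [(x+r*np.cos(t),y+r*np.sin(t),z) for t in a for z in (z0,z1)]
def key(x,y,yaw,zb=65):
    c,s=np.cos(yaw),np.sin(yaw)
    g=[(x+c*a-s*b,y+s*a+c*b,z) for a in(-6.5,6.5) for b in(-13,13) for z in(zb+55,zb+90)]
    return [g,cyl(x,y,zb+48,zb+55,8.5),cyl(x,y,97,zb+50,6)]
def ngl(a,b): # best affine residual
    A=np.c_[a.ravel(),np.ones(a.size)]; r=np.linalg.lstsq(A,b.ravel(),rcond=None)
    return np.sum((A@r[0]-b.ravel())**2)
E
python3 - <<'E'
from fit import *
t=np.load('top0.npz'); s=np.load('scene0.npz')
bt=(235,177,253,190); it=t['p'].astype(float).mean(-1)[177:190,235:253]
# scale body left of key: mask table columns lower weight -> use whiteness vs local bg
bs=(292,161,301,176); is_=s['p'].astype(float).mean(-1)[161:176,292:301]
def ct(p): return ngl(hull_alpha('top',key(*p)[:1],bt),it)/1e3
def cs(p): return ngl(hull_alpha('scene',key(*p),bs),is_)/1e3
for yaw in np.radians(range(-24,25,4)):
    r=[]
    for f in (ct,cs):
        m=minimize(lambda q:f((q[0],q[1],yaw)),[495,183],method='Nelder-Mead',options=dict(initial_simplex=[[495,183],[499,184],[494,187]],maxiter=60))
        r+=[m.x,m.fun]
    print(np.degrees(yaw),*r)
C=cloud('top',t['d']); m=(C[181:192,312:326,2]>88); v,u=np.nonzero(m); print('turret d',u.mean()+312,v.mean()+181,wz('top',u.mean()+312,v.mean()+181,97.5))
# hull fit turret disk
print((u.min()+u.max())/2+312,(v.min()+v.max())/2+181)
C=cloud('scene',s['d']); m=(C[188:197,334:343,2]>91); v,u=np.nonzero(m); 
# rim hits in scene: rows 192-194
print('scene wz',[wz('scene',x,y,97.5) for x,y in((337.7,193.2),(337.5,193.5))])
E
```

```text
Traceback (most recent call last):
  File "fit.py", line 9, in hull_alpha
    q=np.array([px(n,p) for p in P]); q=(q-[u0-.5,v0-.5])*SS-.5
                ~~^^^^^
  File "h.py", line 11, in px
    K,R,t=cam(n); q=K@(R@np.array(p,float)+t); return q[:2]/q[2]
          ~~~^^^
  File "h.py", line 4, in cam
    m=eyes.camera_model(n); K=np.array([[m['fx'],0,m['cx']],[0,m['fy'],m['cy']],[0,0,1.]])
ValueError: time passes only in moves, steps and waits
```

```bash
sed -i 's/^def cam(n):/import functools\n@functools.lru_cache\ndef cam(n):/' h.py
cat > a.py <<'E'
from fit import *
t=np.load('top0.npz'); s=np.load('scene0.npz')
bt=(235,177,253,190); it=t['p'].astype(float).mean(-1)[177:190,235:253]
bs=(292,161,301,176); is_=s['p'].astype(float).mean(-1)[161:176,292:301]
def ct(p): return ngl(hull_alpha('top',key(*p)[:1],bt),it)/1e3
def cs(p): return ngl(hull_alpha('scene',key(*p),bs),is_)/1e3
for yaw in np.radians(range(-24,25,6)):
    r=[]
    for f in (ct,cs):
        m=minimize(lambda q:f((q[0],q[1],yaw)),[495,183],method='Nelder-Mead',options=dict(initial_simplex=[[495,183],[499,184],[494,187]],maxiter=60))
        r+=[m.x,m.fun]
    print(np.degrees(yaw),*r)
C=cloud('top',t['d']); m=(C[181:192,312:326,2]>88); v,u=np.nonzero(m); print('turret d',u.mean()+312,v.mean()+181,wz('top',u.mean()+312,v.mean()+181,97.5))
print((u.min()+u.max())/2+312,(v.min()+v.max())/2+181)
print('scene wz',[wz('scene',x,y,97.5) for x,y in((337.7,193.2),(337.5,193.5))])
E
python3 a.py; python3 -c "
from bench import status; print(status.observe()['time_s'])"
```

```text
-24.000000000000004 [500.36 187.98] 70.0673202827837 [497.83 182.16] 102.16353415471936
-18.0 [499.77 187.14] 61.100827722241185 [498.61 183.06] 95.5954541386633
-12.000000000000002 [499.84 187.27] 56.52893431387798 [498.59 183.26] 92.38863026466345
-6.000000000000001 [499.24 187.  ] 53.65741413415655 [498.53 183.89] 91.11244174561627
0.0 [498.74 186.69] 53.698695294770125 [498.52 184.55] 91.7782150366526
6.000000000000001 [498.54 186.84] 57.26042227084104 [498.4  184.91] 93.62430457319734
12.000000000000002 [498.49 186.92] 64.21952504634939 [498.47 185.04] 95.35099715034951
18.0 [498.15 186.8 ] 72.90094047017693 [498.31 184.99] 96.43869404628381
24.000000000000004 [498.32 186.57] 81.21291079456863 [498.01 185.12] 96.79210231363982
turret d 318.3333333333333 186.22222222222223 [502.78 -40.17  97.5 ]
318.5 186.5
scene wz [array([500.15, -41.87,  97.5 ]), array([497.87, -42.88,  97.5 ])]
0.1
```

```bash
cat > b.py <<'E'
from fit import *
t=np.load('top0.npz'); p=t['p'].astype(float); s=p[...,2]-p[...,0]
s=cv2.GaussianBlur(s,(0,0),.7)
def cross(a):
    lo,hi=np.median(a[:3]),np.median(a[-3:]); f=(a-lo)/(hi-lo)-.5
    i=np.nonzero(f[:-1]*f[1:]<=0)[0]
    if len(i)==0: return np.nan
    i=i[len(i)//2]; return i+f[i]/(f[i]-f[i+1])
B=[];
for u in list(range(246,262))+list(range(303,320)):
    v=162+cross(s[162:177,u]); B.append(wz('top',u,v,65))
B=np.array(B); print(B[:,:2].T)
L=[];Rr=[]
for v in range(173,200):
    if not 180<v<192: L.append(wz('top',232+cross(s[v,232:248]),v,65))
    Rr.append(wz('top',317+cross(s[v,317:332]),v,65))
L=np.array(L);Rr=np.array(Rr)
for n,E,i in(('back',B,1),('L',L,0),('R',Rr,0)):
    ok=np.abs(E[:,1-i]-np.nanmedian(E[:,1-i]))<4
    print(n,np.degrees(np.arctan(np.polyfit(E[ok,i],E[ok,1-i],1)[0])),np.median(E[ok,1-i]),np.median(E[ok,i]),ok.sum())
E
python3 b.py
```

```text
[[558.17 557.97 557.91 557.69 558.13 557.93 557.76 557.68 557.76 557.95 557.88 557.7  557.7  557.62 557.54 557.49 560.11 560.23 560.27 560.18 560.12 559.97 559.9  559.88 559.95 560.2  560.42 560.51 560.56 560.25 560.13
  560.47 560.69]
 [183.63 180.54 177.46 174.36 171.29 168.19 165.1  162.01 158.92 155.84 152.75 149.65 146.56 143.47 140.38 137.29   7.21   4.11   1.01  -2.1   -5.21  -8.32 -11.42 -14.53 -17.64 -20.74 -23.85 -26.95 -30.06 -33.18 -36.29
  -39.39 -42.5 ]]
back -0.7582620397503229 559.8759753682216 7.214763112266645 33
L 1.2221126392973425 203.15752100483854 501.4882888320461 16
R 0.4598145858887095 -60.84228162533826 506.35379199406225 27
```

```bash
cat > c.py <<'E'
from fit import *
for n in('top','scene'):
    C=cloud(n,np.load(n+'0.npz')['d']); d=np.load(n+'0.npz')['d']
    for y0 in range(-150,400,100):
        m=(d>0)&(C[...,2]>240)&(C[...,1]>y0)&(C[...,1]<y0+100)&(C[...,0]>430)&(C[...,2]<1300)
        if m.sum(): print(n,y0,'minx',np.percentile(C[m][:,0],1),'minz',np.percentile(C[m][:,2],1),m.sum())
E
python3 c.py
```

```text
top -150 minx 580.5722918949472 minz 555.9861743001859 9575
top -50 minx 580.5863356908334 minz 555.8204188703405 9474
top 50 minx 580.5856341925878 minz 555.4681438999452 9333
top 150 minx 579.6297049678428 minz 556.3133060232732 12803
top 250 minx 579.7223198608883 minz 579.0556937790234 241
scene -150 minx 577.4560022315936 minz 244.2627379423792 1759
scene -50 minx 578.7456675997817 minz 245.6701801186128 2663
scene 50 minx 579.0368891101883 minz 245.11717707983073 2473
scene 150 minx 577.7740671336643 minz 250.37199383028238 4542
scene 250 minx 581.9127408298076 minz 243.26228058465782 902
scene 350 minx 864.5682815702313 minz 242.02991780182106 814
```

```bash
python3 -m handwheel '[[0.3,0,0,0,0,0,10],[0.45,0,0,0,0,0,10],[0.45,0,0,0,0,0,10],[0.45,0,0,0,0,0,10],[0.45,0,0,0,0,0,10],[0.45,0,0,0,0,0,10],[0.45,0,0,0,0,0,9],[0.45,-0.04,0,0,0,0,0],[0.45,-0.05,0.02,0,0,0,0],[0.45,-0.05,0.03,0,0,0,0]]' 25
```

```text
time_s: 1.35
eef_pos: [302.4, 412.1, 215.1]
ee_rot: [0.002, 0.749, 0.662, -0.007]
ft_force: [1.1, -0.4, -0.2]
finger_gap: 48.0
```

```bash
cat > go.py <<'E'
import sys
from h import *
from scipy.spatial.transform import Rotation as Rn
def st(): 
    o=status.observe(); q=o['ee_rot']; return o,Rn.from_quat([q[1],q[2],q[3],q[0]])
def rel(x,y,z,hd):
    o,R=st(); h=np.radians(hd); Y=np.array([np.cos(h),np.sin(h),0]); Z=np.array([0,0,-1.]); T=Rn.from_matrix(np.c_[np.cross(Y,Z),Y,Z])
    d=R.inv().apply(np.array([x,y,z])-o['eef_pos'])
    r=(R.inv()*T).as_rotvec(degrees=True)
    Yh=R.apply([0,1,0])
    print('t',o['time_s'],'pos',o['eef_pos'].round(2),'head',np.degrees(np.arctan2(Yh[1],Yh[0])).round(2),'F',o['ft_force'].round(2),'M',o['moment'].round(3),'gap',round(o['finger_gap'],2),'j6',o['joint_positions'][5].round(3))
    print('d mm',d.round(2),'rot',r.round(2))
rel(*map(float,sys.argv[1:5]))
E
python3 go.py 498 184 215 -5
```

```text
t 1.35 pos [302.41 412.11 215.07] head -7.03 F [ 1.09 -0.36 -0.16] M [-0.046  0.053 -0.005] gap 48.04 j6 0.908
d mm [-202.44  222.05    1.05] rot [-0.39  0.69 -2.03]
```

```bash
python3 -m handwheel '[[0.45,-0.035,0.038,-0.001,-0.4,0.7,-2],[0.45,-0.035,0.038,-0.001,0,0,0],[0.45,-0.035,0.038,-0.001,0,0,0],[0.45,-0.035,0.038,-0.001,0,0,0],[0.45,-0.035,0.038,-0.001,0,0,0],[0.45,-0.02,0.022,-0.001,0,0,0],[0.45,-0.005,0.008,0,0,0,0],[0.45,0,0,0,0,0,0],[0.45,0,0,0,0,0,0],[0.45,0,0,0,0,0,0]]'; python3 go.py 498 184 200 -5
```

```text
time_s: 2.6
eef_pos: [505.1, 183.3, 218.2]
ee_rot: [-0.001, 0.737, 0.675, -0.002]
ft_force: [-0.1, 0.6, 0.4]
finger_gap: 47.9
t 2.6 pos [505.09 183.31 218.23] head -5.03 F [-0.1   0.62  0.35] M [-0.017  0.043 -0.025] gap 47.85 j6 0.288
d mm [ 0.08 -7.04 18.26] rot [-0.25  0.03 -0.03]
```

```bash
python3 -m handwheel '[[0.45,0,-0.0065,0.01,-0.2,0,0],[0.45,0,-0.0,0.02,0,0,0],[0.45,0,0,0.02,0,0,0],[0.45,0,0,0.005,0,0,0],[0.45,0,0,0,0,0,0],[0.45,0,0,0,0,0,0],[0.45,0,0,0,0,0,0],[0.45,0,0,0,0,0,0],[0.45,0,0,0,0,0,0],[0.45,0,0,0,0,0,0]]'; python3 go.py 498 184 124 -5; cat > snap.py <<'E'
from h import *; import sys
n,name=sys.argv[1:3]; b=list(map(int,sys.argv[3:7]))
p,d=eyes.capture(n); np.savez(name+'.npz',p=p,d=d)
a=p[b[1]:b[3],b[0]:b[2]]; f=min(780/a.shape[1],580/a.shape[0]); cv2.imwrite(f'pics/{name}.png',cv2.resize(a,None,fx=f,fy=f,interpolation=cv2.INTER_CUBIC)); print(f)
E
python3 snap.py scene s1 265 120 345 190; python3 snap.py top t1 215 150 295 210
```

```text
time_s: 3.85
eef_pos: [496.2, 186.9, 162.9]
ee_rot: [0.001, 0.736, 0.677, 0.001]
ft_force: [0.2, 0.4, 0.7]
finger_gap: 47.8
t 3.85 pos [496.23 186.91 162.93] head -4.76 F [0.17 0.43 0.69] M [-0.1    0.07  -0.006] gap 47.8 j6 0.294
d mm [-2.79  1.91 38.93] rot [ 0.15 -0.05  0.24]
8.285714285714286
9.666666666666666
```

View pics/s1.png

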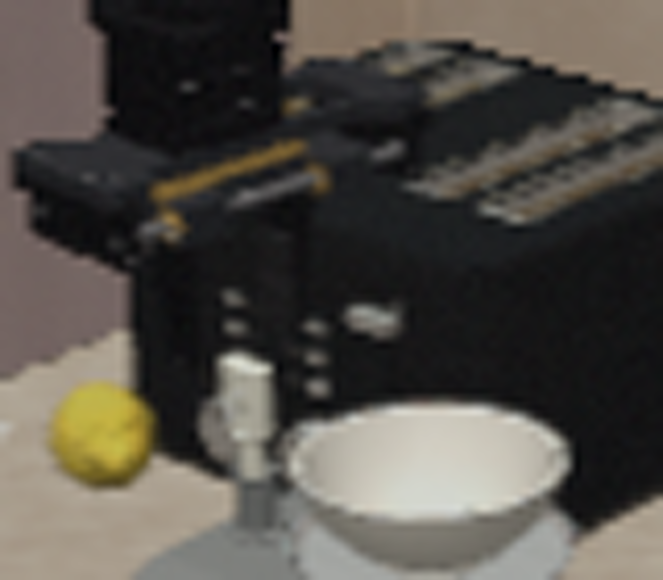

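View pics/t1.png

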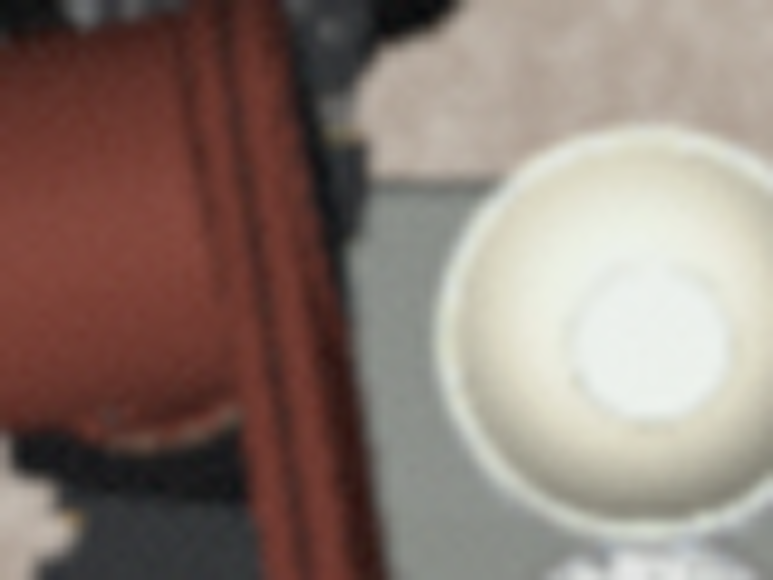

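```bash
python3 -m handwheel '[[0.45,-0.0028,0.002,0.013,0,0,0],[0.45,0,0,0.013,0,0,0],[0.45,0,0,0.01,0,0,0],[0.45,0,0,0,0,0,0],[0.45,0,0,0,0,0,0],[0.45,0,0,0,0,0,0],[0.45,0,0,0,0,0,0],[0.45,0,0,0,0,0,0],[0.45,0,0,0,0,0,0],[0.45,0,0,0,0,0,0]]'; python3 go.py 498 184 124 -5
```

```text
time_s: 5.2
eef_pos: [498.1, 183.7, 124.2]
ee_rot: [0.001, 0.736, 0.677, 0.001]
ft_force: [-0.8, -0.3, 0.3]
finger_gap: 48.0
t 5.2 pos [498.07 183.74 124.2 ] head -4.76 F [-0.84 -0.29  0.28] M [-0.071  0.064 -0.034] gap 48.02 j6 0.288
d mm [ 0.25 -0.09  0.2 ] rot [ 0.13 -0.05  0.24]
```

```bash
python3 -m handwheel '[[0.7,0,0,0,0,0,0],[0.8,0,0,0,0,0,0],[0.85,0,0,0,0,0,0],[0.9,0,0,0,0,0,0],[0.9,0,0,0,0,0,0],[1,0,0,0,0,0,0],[1,0,0,0,0,0,0],[1,0,0,0,0,0,0],[1,0,0,0,0,0,0],[1,0,0,0,0,0,0]]' 6; python3 go.py 498 184 124 -5;
```

```text
time_s: 6.45
eef_pos: [498.7, 183.6, 124.2]
ee_rot: [0.001, 0.736, 0.677, 0.002]
ft_force: [1.5, 0.2, -0.3]
finger_gap: 11.8
t 6.45 pos [498.72 183.64 124.21] head -4.77 F [ 1.47  0.24 -0.29] M [-0.036 -0.185  0.005] gap 11.83 j6 0.288
d mm [ 0.3  -0.75  0.21] rot [ 0.21 -0.05  0.23]
```

```bash
python3 -m handwheel '[[1,0,0,0,0,0,0],[1,0,0,0,0,0,0],[1,0,0,0,0,0,0],[1,0,0,-0.003,0,0,0],[1,0,0,-0.008,0,0,0],[1,0,0,-0.012,0,0,0],[1,0,0,-0.014,0,0,0],[1,0,0,0,0,0,0],[1,0,0,0,0,0,0],[1,0,0,0,0,0,0]]' 30; python3 go.py 498 184 216 -5;
```

```text
time_s: 7.7
eef_pos: [498.3, 183.8, 164.8]
ee_rot: [0.001, 0.736, 0.677, 0.002]
ft_force: [0.2, -1.1, -0.6]
finger_gap: 11.8
t 7.7 pos [498.3  183.82 164.79] head -4.76 F [ 0.16 -1.08 -0.56] M [-0.104  0.053 -0.004] gap 11.8 j6 0.288
d mm [  0.22  -0.12 -51.21] rot [ 0.21 -0.07  0.24]
```

```bash
python3 -m handwheel '[[1,0,0,-0.011,0,0,-9],[1,0,0,-0.011,0,0,-9],[1,0,0,-0.011,0,0,-9],[1,0,0,-0.011,0,0,-9],[1,0,0,-0.009,0,0,-9],[1,-0.0,-0.0,0,0,0,0],[1,-0.02,-0.017,0,0,0,0],[1,-0.04,-0.034,0,0,0,0],[1,-0.04,-0.034,0,0,0,0],[1,-0.02,-0.017,0,0,0,0]]' 30; python3 go.py 501 -40.5 214 40;
```

```text
time_s: 8.95
eef_pos: [496.4, 23.8, 211.8]
ee_rot: [-0.004, 0.415, 0.91, -0.002]
ft_force: [0.5, -0.7, -0.4]
finger_gap: 11.7
t 8.95 pos [496.4   23.77 211.85] head 41.0 F [ 0.54 -0.7  -0.45] M [-0.034  0.021  0.019] gap 11.72 j6 -0.826
d mm [-51.51 -38.71  -2.18] rot [-0.39 -0.32  1.  ]
```

```bash
python3 -m handwheel '[[1,-0.025,-0.018,0,-0.4,-0.3,0],[1,-0.02,-0.015,0,0,0,0],[1,-0.006,-0.005,0,0,0,0],[1,0,0,0.01,0,0,0],[1,0,0,0.016,0,0,0],[1,0,0,0.016,0,0,0],[1,0,0,0.004,0,0,0],[1,0,0,0,0,0,0],[1,0,0,0,0,0,0],[1,0,0,0,0,0,0]]' 30; python3 go.py 501 -40.5 164 40; python3 snap.py scene s2 290 135 380 210;python3 snap.py top t2 225 155 345 250
```

```text
time_s: 10.2
eef_pos: [498.2, -39.7, 158.1]
ee_rot: [-0.004, 0.421, 0.907, 0.0]
ft_force: [-0.1, 0.4, -0.4]
finger_gap: 11.6
t 10.2 pos [498.18 -39.65 158.09] head 40.18 F [-0.13  0.44 -0.42] M [-0.015 -0.04   0.043] gap 11.62 j6 -0.94
d mm [-2.42  1.59 -5.93] rot [-0.17 -0.39  0.18]
7.733333333333333
6.105263157894737
```

View pics/s2.png

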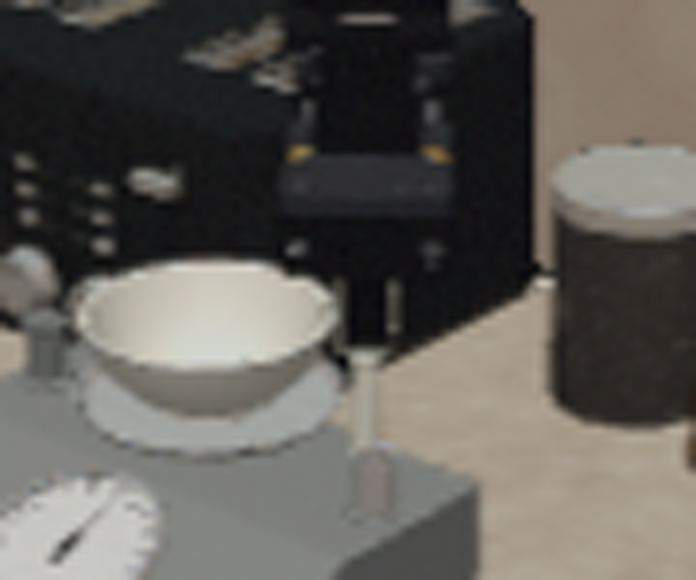

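View pics/t2.png

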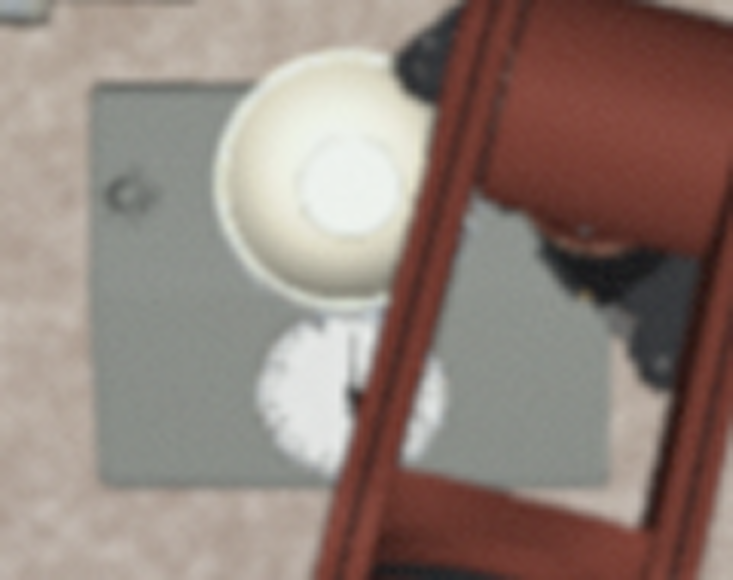

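```bash
cat > d.py <<'E'
from fit import *
for nm,b in (('top0',(312,181,326,192)),('t2',(238,180,256,194))):
    d=np.load(nm+'.npz')['d']; C=cloud('top',d)[b[1]:b[3],b[0]:b[2],2]
    for th in(80,88):
        v,u=np.nonzero((C>th)&(C<110)); 
        cu,cv=(u.min()+u.max())/2+b[0],(v.min()+v.max())/2+b[1]
        print(nm,len(u),u.mean()+b[0],v.mean()+b[1],wz('top',u.mean()+b[0],v.mean()+b[1],97.5),(cu,cv),wz('top',cu,cv,97.5))
E
python3 d.py
```

```text
top0 49 318.3061224489796 186.20408163265307 [502.83 -40.09  97.5 ] (np.float64(318.5), np.float64(186.5)) [501.94 -40.69  97.5 ]
top0 36 318.3333333333333 186.22222222222223 [502.78 -40.17  97.5 ] (np.float64(318.5), np.float64(186.5)) [501.94 -40.69  97.5 ]
t2 36 244.16666666666666 185.44444444444446 [500.98 183.85  97.5 ] (np.float64(244.5), np.float64(185.5)) [500.83 182.85  97.5 ]
t2 33 244.27272727272728 185.54545454545453 [500.68 183.53  97.5 ] (np.float64(244.5), np.float64(185.5)) [500.83 182.85  97.5 ]
```

```bash
python3 -m handwheel '[[1,-0.0022,0.0018,0,-0.2,-0.4,0],[1,0,0,0,0,0,0],[1,0,0,0.002,0,0,0],[1,0,0,0.002,0,0,0],[1,0,0,0.001,0,0,0],[1,0,0,0,0,0,0],[1,0,0,0,0,0,0],[1,0,0,0,0,0,0],[1,0,0,0,0,0,0],[1,0,0,0,0,0,0]]' 15; python3 go.py 501 -40.2 150 40
```

```text
time_s: 11.55
eef_pos: [501.6, -40.5, 153.3]
ee_rot: [0.001, 0.421, 0.907, 0.0]
ft_force: [0.6, -0.8, -0.5]
finger_gap: 11.9
t 11.55 pos [501.57 -40.5  153.34] head 40.16 F [ 0.61 -0.79 -0.48] M [-0.044  0.006  0.031] gap 11.92 j6 -0.939
d mm [ 0.61 -0.25  3.34] rot [0.09 0.1  0.16]
```

```bash
python3 -m handwheel '[[1,0.0004,-0.0002,0.001,0,0,0],[1,0,0,0.001,0,0,0],[1,0,0,0.001,0,0,0],[1,0,0,0.0005,0,0,0],[1,0,0,0,0,0,0],[1,0,0,0,0,0,0],[1,0,0,0,0,0,0],[1,0,0,0,0,0,0],[1,0,0,0,0,0,0],[1,0,0,0,0,0,0]]' 15; python3 go.py 501 -40.2 150 40
```

```text
time_s: 12.8
eef_pos: [501.9, -40.6, 150.1]
ee_rot: [0.002, 0.421, 0.907, 0.001]
ft_force: [0.0, -1.0, -0.2]
finger_gap: 11.6
t 12.8 pos [501.91 -40.57 150.12] head 40.16 F [ 0.04 -0.95 -0.22] M [-0.077 -0.138  0.055] gap 11.62 j6 -0.938
d mm [ 0.87 -0.45  0.11] rot [0.15 0.19 0.16]
```

```bash
python3 -m handwheel '[[1,0.0008,-0.0004,0.001,0,0,0],[1,0,0,0.001,0,0,0],[1,0,0,0.001,0,0,0],[1,0,0,0.0005,0,0,0],[1,0,0,0,0,0,0],[1,0,0,0,0,0,0],[1,0,0,0,0,0,0],[1,0,0,0,0,0,0],[1,0,0,0,0,0,0],[1,0,0,0,0,0,0]]' 15; python3 go.py 501 -40.2 147 40
```

```text
time_s: 14.05
eef_pos: [501.9, -40.5, 149.4]
ee_rot: [0.003, 0.421, 0.907, 0.001]
ft_force: [0.9, -0.1, 3.1]
finger_gap: 11.7
t 14.05 pos [501.94 -40.46 149.41] head 40.17 F [ 0.88 -0.15  3.09] M [-0.099  0.083 -0.044] gap 11.74 j6 -0.938
d mm [ 0.82 -0.56  2.4 ] rot [0.22 0.3  0.16]
```

```bash
python3 -m handwheel '[[1,0,0,0.0006,0,0,4],[1,0,0,0.0006,0,0,4],[1,0,0,0.0006,0,0,4],[1,0,0,0.0006,0,0,4],[1,0,0,0.0006,0,0,4],[1,0,0,0.0006,0,0,4],[1,0,0,0.0006,0,0,4],[1,0,0,0.0006,0,0,4],[1,0,0,0,0,0,0],[1,0,0,0,0,0,0]]' 15; python3 go.py 501 -40.2 147 8; python3 snap.py top t3 225 155 345 250;
python3 - <<'E'
from h import *
# predicted dial positions
s=np.array([469,71.6]);yaw=np.radians(.8)
t=np.load('top0.npz')['p']
a=cv2.resize(t[200:238,262:304],None,fx=16,fy=15,interpolation=cv2.INTER_LANCZOS4); cv2.imwrite('pics/dial0.png',a)
E
```

```text
time_s: 15.3
eef_pos: [502.8, -40.8, 144.2]
ee_rot: [0.004, 0.661, 0.75, 0.002]
ft_force: [1.3, -0.7, 0.1]
finger_gap: 12.2
t 15.3 pos [502.81 -40.8  144.24] head 7.23 F [ 1.29 -0.68  0.12] M [-0.19  -0.27  -0.002] gap 12.17 j6 -0.363
d mm [ 0.81 -1.69 -2.78] rot [ 0.45  0.19 -0.77]
6.105263157894737
```

View pics/dial0.png

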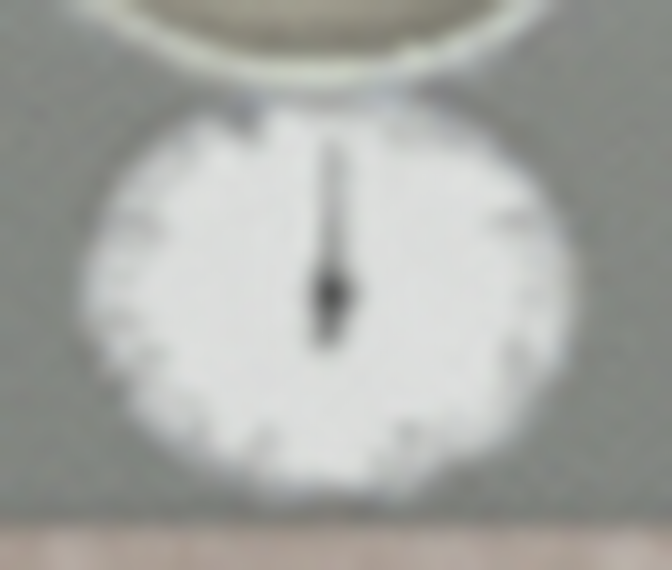

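View pics/t3.png

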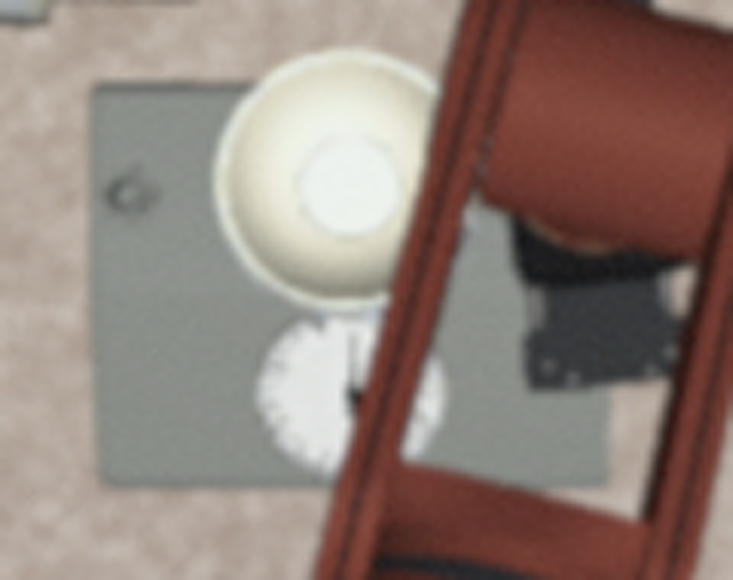

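```bash
cat > dial.py <<'E'
from fit import *
import sys
yaw=np.radians(.8); ct,stt=np.cos(np.radians(24)),np.sin(np.radians(24))
X=np.array([np.cos(yaw),np.sin(yaw),0]);Y=np.array([-np.sin(yaw),np.cos(yaw),0])
U=X*ct+np.array([0,0,stt]); C0=wz('top',282.55,219.55,43)
def rect(p,S=6,R=50):
    # px: col right = -Y, row up = U
    dst=np.array([[S*R,S*R],[S*(R+40),S*R],[S*R,S*(R-40)],[S*(R+40),S*(R-40)]],float)
    wp=[C0,C0-40*Y,C0+40*U,C0-40*Y+40*U]
    src=np.array([px('top',q) for q in wp])
    H=cv2.getPerspectiveTransform(src.astype(np.float32),dst.astype(np.float32))
    return cv2.warpPerspective(p,H,(2*S*R,2*S*R),flags=cv2.INTER_CUBIC)
def polar(p,S=6,R=50):
    g=rect(p).astype(np.float32).mean(-1)
    th=np.radians(np.arange(-180,180,.5)); r=np.arange(25,49,.5)
    mx=(S*R+S*r[None]*np.sin(th)[:,None]).astype(np.float32); my=(S*R-S*r[None]*np.cos(th)[:,None]).astype(np.float32)
    return cv2.remap(g,mx,my,cv2.INTER_LINEAR),np.degrees(th),r
if __name__=='__main__':
    print(C0)
    ims=[]
    for f in sys.argv[1:]:
        p=np.load(f+'.npz')['p']; ims.append(rect(p)[::1,::1])
    cv2.imwrite('pics/rect_'+'_'.join(sys.argv[1:])+'.png',cv2.resize(np.hstack(ims),None,fx=.6,fy=.6,interpolation=cv2.INTER_AREA))
E
python3 dial.py top0 t3; cat go.py >/dev/null
```

```text
[400.25  68.43  43.  ]
```

View pics/rect_top0_t3.png

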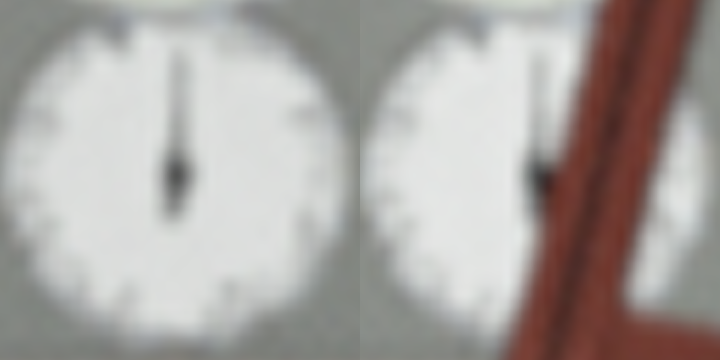

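```bash
python3 -m handwheel '[[1,0.0003,-0.0008,0.0003,0.3,0.1,5],[1,0,0,0.0003,0,0,5],[1,0,0,0.0003,0,0,5],[1,0,0,0.0003,0,0,5],[1,0,0,0.0003,0,0,5],[1,0,0,0.0003,0,0,5],[1,0,0,0.0003,0,0,0],[1,0,0,0.0003,0,0,0],[1,0,0,0,0,0,0],[1,0,0,0,0,0,0]]' 20; python3 go.py 501 -40.2 144 -23; python3 snap.py top t4 225 155 345 250; python3 dial.py top0 t4
```

```text
time_s: 16.6
eef_pos: [503.1, -40.6, 142.1]
ee_rot: [0.002, 0.834, 0.551, 0.002]
ft_force: [0.6, -0.3, 1.7]
finger_gap: 12.0
t 16.6 pos [503.07 -40.58 142.11] head -23.11 F [ 0.6  -0.28  1.72] M [-0.142 -0.07   0.054] gap 12.01 j6 0.166
d mm [-0.46 -2.04 -1.9 ] rot [ 0.3  -0.07 -0.11]
6.105263157894737
[400.25  68.43  43.  ]
```

View pics/rect_top0_t4.png

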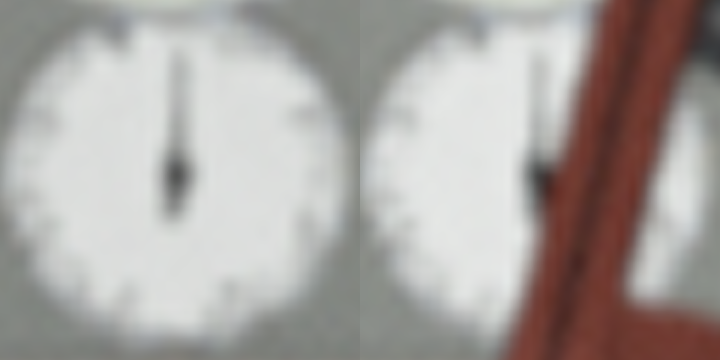

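```bash
python3 -m handwheel '[[1,0,-0.001,0.0005,0.3,0,0],[1,0,0,0.001,0,0,0],[1,0,0,0.001,0,0,0],[1,0,0,0.001,0,0,0],[1,0,0,0.0005,0,0,0],[1,0,0,0.0003,0,0,0],[1,0,0,0.0003,0,0,0],[1,0,0,0.0003,0,0,0],[1,0,0,0,0,0,0],[1,0,0,0,0,0,0]]' 20; python3 go.py 501 -40.2 144 -23
```

```text
time_s: 17.9
eef_pos: [503.2, -40.6, 140.6]
ee_rot: [0.001, 0.834, 0.551, 0.001]
ft_force: [-0.3, -0.3, 4.1]
finger_gap: 11.7
t 17.9 pos [503.22 -40.57 140.6 ] head -23.06 F [-0.29 -0.3   4.08] M [-0.275 -0.017  0.015] gap 11.68 j6 0.165
d mm [-0.53 -2.18 -3.41] rot [ 0.13 -0.07 -0.06]
```

```bash
python3 -m handwheel '[[1,0,-0.0005,0,0,0,4],[1,0,0,0.0003,0,0,4],[1,0,0,0.0003,0,0,4],[1,0,0,0.0003,0,0,4],[1,0,0,0.0003,0,0,4],[1,0,0,0.0003,0,0,0],[1,0,0,0.0003,0,0,0],[1,0,0,0,0,0,0],[1,0,0,0,0,0,0],[1,0,0,0,0,0,0]]' 20; python3 go.py 501 -40.2 144 -43;python3 snap.py top t5 225 155 345 250; python3 dial.py t4 t5
```

```text
time_s: 19.15
eef_pos: [502.9, -40.3, 140.6]
ee_rot: [0.001, 0.92, 0.393, 0.001]
ft_force: [1.1, -0.9, 4.1]
finger_gap: 11.8
t 19.15 pos [502.91 -40.3  140.6 ] head -43.71 F [ 1.05 -0.9   4.05] M [-0.247 -0.023  0.04 ] gap 11.81 j6 0.526
d mm [-1.24 -1.44 -3.41] rot [ 0.12 -0.11 -0.71]
6.105263157894737
[400.25  68.43  43.  ]
```

View pics/rect_t4_t5.png

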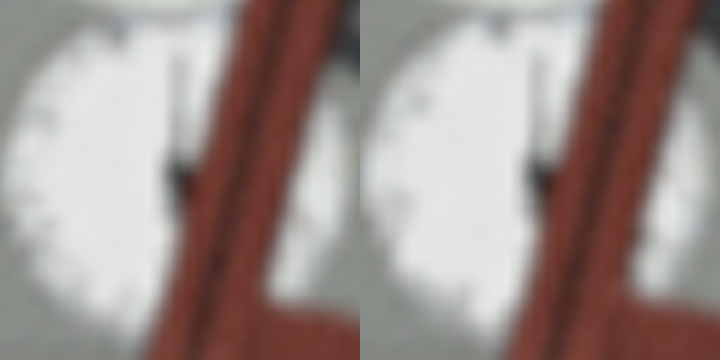

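```bash
cat > corr.py <<'E'
from dial import *
import sys
def prof(f,c=None):
    P,th,r=polar(np.load(f+'.npz')['p']); return P,th,r
A,th,r=prof(sys.argv[1]); B,_,_=prof(sys.argv[2])
lo,hi=float(sys.argv[3]),float(sys.argv[4]) # angle range (deg, cw+) in A; 
rs=(r>33)&(r<44)
A=A[:,rs];B=B[:,rs]
A=A-cv2.GaussianBlur(A,(1,0),0) if 0 else A
m=(th>=lo)&(th<=hi); a=A[m]-A[m].mean(0)
best=[]
for k in range(-40,100):
    b=np.roll(B,-k,0)[m]; b=b-b.mean(0); best.append((float((a*b).sum()/np.sqrt((a*a).sum()*(b*b).sum())),k*.5))
best.sort(reverse=True); print(best[:3], [x for x in best if abs(x[1]-best[0][1])>4][:2])
E
python3 corr.py top0 t4 -150 -14; python3 corr.py t4 t5 -150 -14; python3 corr.py top0 t5 -150 -14
```

```text
[(0.92345130443573, 0.0), (0.9181764125823975, -0.5), (0.9159786105155945, 0.5)] [(0.5258280038833618, -4.5), (0.5165465474128723, 4.5)]
[(0.6996749043464661, 9.0), (0.6973535418510437, 9.5), (0.6938343048095703, 8.5)] [(0.44516512751579285, 13.5), (0.4137885868549347, 4.5)]
[(0.7246825098991394, 8.5), (0.7242450714111328, 9.0), (0.7163941860198975, 8.0)] [(0.44348281621932983, 13.0), (0.4190632104873657, 4.0)]
```

```bash
python3 -m handwheel '[[1,0,0,0.0002,0,0,4],[1,0,0,0.0002,0,0,4],[1,0,0,0.0002,0,0,4],[1,0,0,0.0002,0,0,4],[1,0,0,0.0002,0,0,4],[1,0,0,0.0002,0,0,4],[1,0,0,0.0002,0,0,4],[1,0,0,0,0,0,2],[1,0,0,0,0,0,0],[1,0,0,0,0,0,0]]' 20; python3 go.py 501 -40.2 144 -43;python3 snap.py top t6 225 155 345 250; python3 dial.py top0 t6;python3 corr.py top0 t6 -150 -14;  python3 corr.py t5 t6 -150 -14
```

```text
time_s: 20.45
eef_pos: [502.7, -39.9, 140.5]
ee_rot: [-0.0, 0.991, 0.133, 0.001]
ft_force: [0.1, -0.3, 5.4]
finger_gap: 11.9
t 20.45 pos [502.67 -39.85 140.45] head -74.71 F [ 0.07 -0.29  5.45] M [-0.169  0.068  0.037] gap 11.88 j6 1.067
d mm [-1.7  -0.11 -3.55] rot [ 2.000e-02 -1.300e-01 -3.171e+01]
6.105263157894737
[400.25  68.43  43.  ]
[(0.6009276509284973, 21.0), (0.5999912619590759, 20.5), (0.5954004526138306, 21.5)] [(0.41991186141967773, 16.5), (0.38787591457366943, 16.0)]
[(0.7288975119590759, 11.0), (0.7272889018058777, 11.5), (0.7257819175720215, 10.5)] [(0.5672176480293274, 15.5), (0.5560159087181091, 6.5)]
```

View pics/rect_top0_t6.png

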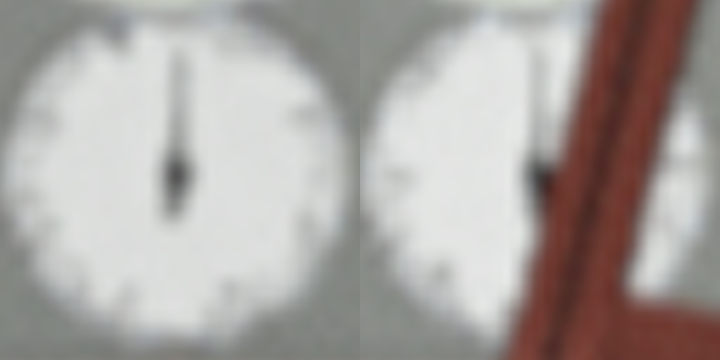

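```bash
python3 - <<'E'
from dial import *
for f in('top0','t6','t4'):
    P,th,r=polar(np.load(f+'.npz')['p'])
    for lo,hi in((25,29),(29,33),(33,36),(37,39),(39,41),(41,43),(43,45)):
        m=(th>=-32)&(th<=12); s=P[m][:,(r>=lo)&(r<hi)].mean(1)
        print(f,lo,s[::4].round(0).astype(int))
print(th[m][::4])
a=np.load('t6.npz')['p'][200:238,262:304]; b=np.load('top0.npz')['p'][200:238,262:304]
s=np.load('scene0.npz')['p'][193:218,283:314]
cv2.imwrite('pics/z6.png',np.hstack([cv2.resize(q,None,fx=9,fy=9,interpolation=cv2.INTER_CUBIC) for q in(b,a)]))
p,d=eyes.capture('scene'); np.savez('s6.npz',p=p,d=d)
cv2.imwrite('pics/zs6.png',np.hstack([cv2.resize(q,None,fx=12,fy=12,interpolation=cv2.INTER_CUBIC) for q in(s,p[193:218,283:314])]))
E
```

```text
top0 25 [220 219 220 220 221 221 222 222 221 220 218 214 205 196 188 184 184 188 194 201 207 213]
top0 29 [221 220 220 220 220 220 221 222 223 222 221 220 213 203 192 185 184 188 195 203 210 217]
top0 33 [221 219 218 218 218 218 218 220 221 222 221 221 219 211 201 194 194 198 204 210 216 219]
top0 37 [220 215 208 203 200 201 206 213 219 222 221 221 219 215 211 208 207 208 210 213 214 214]
top0 39 [216 210 200 188 182 184 194 206 215 221 220 217 212 208 206 205 204 203 204 206 207 207]
top0 41 [207 198 185 171 163 167 178 193 204 212 211 205 200 195 192 191 190 191 192 194 196 197]
top0 43 [195 186 171 156 146 150 161 177 190 196 196 190 185 181 177 175 175 176 179 181 185 187]
t6 25 [226 226 227 227 227 227 227 228 228 228 227 224 216 207 199 195 197 201 207 215 222 224]
t6 29 [227 226 226 226 226 227 227 227 228 228 228 227 221 212 201 195 195 200 207 216 223 224]
t6 33 [227 227 227 227 226 226 227 228 229 229 228 227 224 215 206 200 201 206 214 221 226 228]
t6 37 [227 227 227 226 225 225 225 226 227 228 227 224 219 213 209 208 211 216 221 225 227 230]
t6 39 [224 225 225 223 223 223
[... 341 characters left out ...]
212 219 221]
t4 29 [227 228 228 228 229 229 229 229 229 229 229 228 222 212 202 196 195 199 206 214 222 226]
t4 33 [228 227 227 226 225 225 226 227 228 229 229 229 226 219 211 206 205 209 215 221 227 231]
t4 37 [224 220 215 212 211 213 218 221 225 227 227 228 226 224 221 219 219 221 223 225 227 230]
t4 39 [217 212 204 196 192 196 206 214 219 223 224 223 221 218 216 215 215 217 219 222 224 226]
t4 41 [207 200 190 178 171 176 188 201 207 212 213 211 207 203 201 202 202 204 209 215 219 220]
t4 43 [197 190 179 167 155 158 170 186 194 197 198 196 192 187 186 187 187 188 195 202 208 209]
[-32. -30. -28. -26. -24. -22. -20. -18. -16. -14. -12. -10.  -8.  -6.  -4.  -2.   0.   2.   4.   6.   8.  10.]
```

View pics/z6.png

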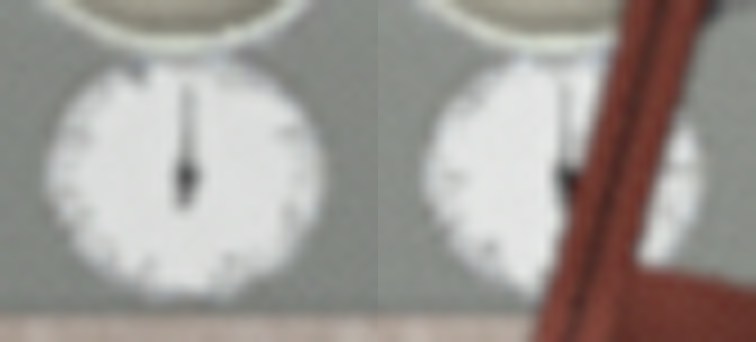

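View pics/zs6.png

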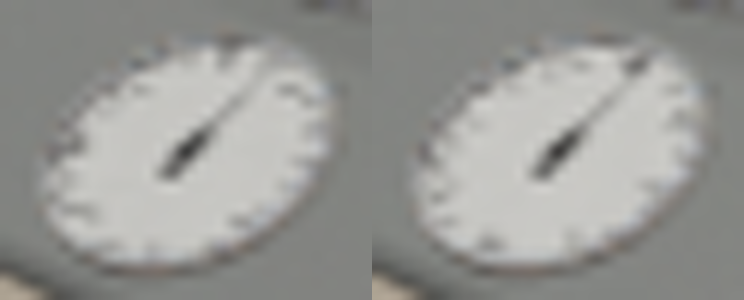

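```bash
cat > dials.py <<'E'
from dial import *
def setup(dy=0):
    pass
def rects(p,C,S=6,R=50,n='scene'):
    dst=np.array([[S*R,S*R],[S*(R+40),S*R],[S*R,S*(R-40)],[S*(R+40),S*(R-40)]],float)
    src=np.array([px(n,q) for q in(C,C-40*Y,C+40*U,C-40*Y+40*U)])
    H=cv2.getPerspectiveTransform(src.astype(np.float32),dst.astype(np.float32))
    return cv2.warpPerspective(p,H,(2*S*R,2*S*R),flags=cv2.INTER_CUBIC)
def polars(p,C,S=6,R=50):
    g=rects(p,C).astype(np.float32).mean(-1)
    th=np.radians(np.arange(-180,180,.5)); r=np.arange(20,49,.5)
    mx=(S*R+S*r[None]*np.sin(th)[:,None]).astype(np.float32); my=(S*R-S*r[None]*np.cos(th)[:,None]).astype(np.float32)
    return cv2.remap(g,mx,my,cv2.INTER_LINEAR),np.degrees(th),r
# dial plane point in scene: hub pixel
hub=(283+185/12-.5+.04,193+152/12-.5+.04)
CS=wz('scene',*hub,C0[2]) 
if __name__=='__main__':
    print(CS)
    ims=[]
    for f in sys.argv[1:]:
        p=np.load(f+'.npz')['p']; ims.append(rects(p,CS))
        P,th,r=polars(p,CS)
        for lo,hi in((22,27),(27,31),(31,35),(37,39),(39,41),(41,43),(43,45)):
            m=(th>=-32)&(th<=14); s=P[m][:,(r>=lo)&(r<hi)].mean(1); k=s.argmin()
            w=np.clip(np.median(s)-5-s,0,None); ww=np.abs(th[m]-th[m][k])<7; w=w*ww
            print(f,lo,s[::4].round(0).astype(int),th[m][k],round((w*th[m]).sum()/max(w.sum(),1e-6),2))
    print(th[m][::4])
    cv2.imwrite('pics/rs_'+'_'.join(sys.argv[1:])+'.png',cv2.resize(np.hstack(ims),None,fx=.6,fy=.6,interpolation=cv2.INTER_AREA))
E
python3 dials.py scene0 s6
```

```text
[407.34  75.98  43.  ]
scene0 22 [196 196 196 196 196 197 197 198 198 199 199 197 194 189 183 176 170 166 164 165 168 173 178 183] 4.0 4.18
scene0 27 [197 197 197 197 197 197 198 198 199 199 200 200 199 197 193 188 183 179 177 178 181 184 188 191] 4.5 4.66
scene0 31 [197 198 197 195 191 187 185 186 189 192 194 196 198 197 195 191 186 182 181 183 186 190 194 197] 3.5 3.93
scene0 37 [195 199 194 179 164 155 155 162 171 181 190 195 195 192 185 179 174 173 175 179 184 189 193 191] -21.0 -20.62
scene0 39 [196 199 189 173 157 149 150 157 169 182 193 198 197 190 182 174 170 168 170 173 179 185 191 195] -21.0 -20.9
scene0 41 [187 186 174 157 143 137 138 146 161 177 190 195 193 187 179 171 165 161 161 165 170 176 183 190] -21.5 -21.27
scene0 43 [168 164 151 136 125 120 122 131 145 161 171 175 176 174 169 163 158 156 157 159 161 165 170 176] -21.5 -21.61
s6 22 [197 197 197 197 197 197 197 198 199 200 199 198 195 190 184 178 172 168 167 168 172 176 182 187] 4.0 4.06
s6 27 [199 200 200 200 200 200 199 199 198 199 200 200 200 198 195 190 184 180 178 180 183 187 191 195] 4.0 4.3
s6 31 [192 189 187 187 189 192 195 197 198 198 198 199 200 199 195 189 182 177 176 178 183 188 193 197] 3.5 3.9
s6 37 [172 171 175 181 188 195 200 202 201 198 194 186 173 159 144 132 126 128 138 154 171 185 194 198] 0.5 0.47
s6 39 [180 184 191 195 200 204 207 206 203 197 190 179 167 153 137 122 114 116 129 149 169 184 194 198] 0.5 0.51
s6 41 [182 186 189 189 189 191 192 190 187 183 178 176 173 162 146 131 121 123 137 158 178 192 197 197] 0.5 0.45
s6 43 [168 169 167 162 160 158 156 156 155 157 160 166 168 163 151 140 134 138 150 166 179 185 187 187] 0.5 0.2
[-32. -30. -28. -26. -24. -22. -20. -18. -16. -14. -12. -10.  -8.  -6.  -4.  -2.   0.   2.   4.   6.   8.  10.  12.  14.]
```

```bash
sleep 1
```

```text
(no output)
```

View pics/rs_scene0_s6.png

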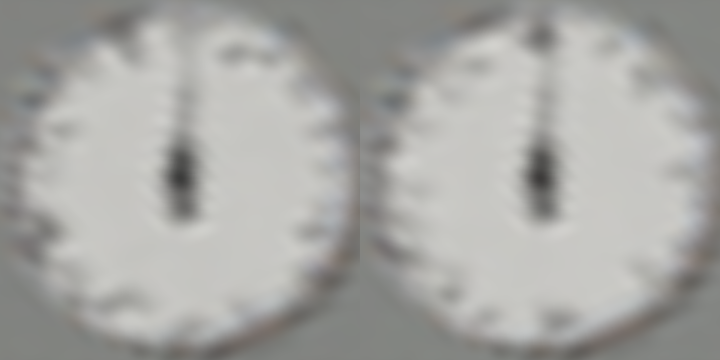

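```bash
python3 -m handwheel '[[1,0,0,0.0002,0,0,3],[1,0,0,0.0002,0,0,3],[1,0,0,0.0002,0,0,1],[1,0,0,0,0,0,0],[1,0,0,0,0,0,0],[1,0,0,0,0,0,0],[1,0,0,0,0,0,0],[1,0,0,0,0,0,0],[1,0,0,0,0,0,0],[1,0,0,0,0,0,0]]' 20; python3 go.py 501 -40.2 144 -82;python3 snap.py top t7 225 155 345 250;  python3 snap.py scene s7 265 150 375 250; python3 dials.py s6 s7;python3 dial.py t6 t7; python3 - <<'E'
from dial import *
for f in('t6','t7'):
    P,th,r=polar(np.load(f+'.npz')['p'])
    for lo,hi in((25,29),(29,33),(33,36),(37,39),(39,41),(41,43),(43,45)):
        m=(th>=-16)&(th<=8); s=P[m][:,(r>=lo)&(r<hi)].mean(1)
        print(f,lo,s[::4].round(0).astype(int))
E
```

```text
time_s: 21.8
eef_pos: [502.6, -39.7, 140.5]
ee_rot: [-0.0, 0.998, 0.07, 0.001]
ft_force: [-0.2, -0.4, 4.5]
finger_gap: 11.8
t 21.8 pos [502.65 -39.7  140.49] head -81.93 F [-0.15 -0.39  4.54] M [-0.181  0.088  0.013] gap 11.77 j6 1.193
d mm [-1.69  0.26 -3.52] rot [-0.04 -0.11  0.07]
6.105263157894737
5.8
[407.34  75.98  43.  ]
s6 22 [197 197 197 197 197 197 197 198 199 200 199 198 195 190 184 178 172 168 167 168 172 176 182 187] 4.0 4.06
s6 27 [199 200 200 200 200 200 199 199 198 199 200 200 200 198 195 190 184 180 178 180 183 187 191 195] 4.0 4.3
s6 31 [192 189 187 187 189 192 195 197 198 198 198 199 200 199 195 189 182 177 176 178 183 188 193 197] 3.5 3.9
s6 37 [172 171 175 181 188 195 200 202 201 198 194 186 173 159 144 132 126 128 138 154 171 185 194 198] 0.5 0.47
s6 39 [180 184 191 195 200 204 207 206 203 197 190 179 167 153 137 122 114 116 129 149 169 184 194 198] 0.5 0.51
s6 41 [182 186 189 189 189 191 192 190 187 183 178 176 173 162 146 131 121 123 137 158 178 192 197 197] 0.5 0.45
s6 43 [168 169 167 162 160 158 156 156 155 157 160 166 168 163 151 140 134 138 150 166 179 185
[... 1110 characters left out ...]
227 224 215 206 200 201 206 214 221 226]
t6 37 [227 228 227 224 219 213 209 208 211 216 221 225 227]
t6 39 [225 224 222 217 210 205 204 205 208 211 217 221 224]
t6 41 [218 213 209 204 198 194 193 194 196 199 206 212 216]
t6 43 [211 200 193 188 183 180 179 180 182 184 192 200 205]
t7 25 [227 227 227 224 216 206 198 194 196 201 207 214 221]
t7 29 [227 227 227 227 222 212 201 195 196 201 208 217 223]
t7 33 [228 228 228 229 227 218 208 199 198 203 210 219 225]
t7 37 [227 228 228 227 227 220 209 200 199 204 211 219 225]
t7 39 [223 223 222 221 219 213 201 192 191 197 205 213 219]
t7 41 [213 211 210 208 206 201 189 179 177 183 192 201 209]
t7 43 [201 199 197 194 191 187 178 169 166 170 177 185 194]
```

View pics/rs_s6_s7.png

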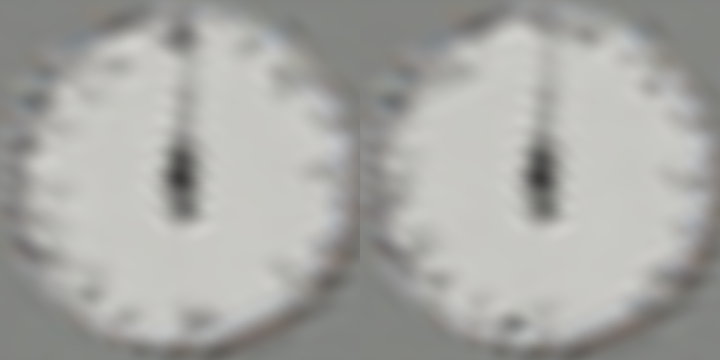

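View pics/rect_t6_t7.png

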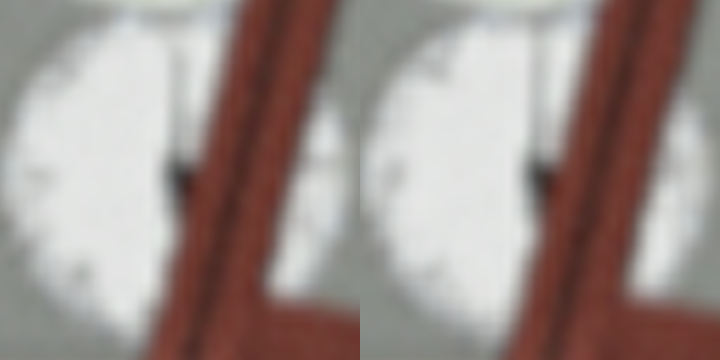

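```bash
python3 -m handwheel '[[1,0,0,-0.001,0,0,-3],[1,0,0,-0.002,0,0,0],[1,0,0,-0.004,0,0,0],[1,0,0,-0.006,0,0,0],[1,0,0,-0.01,0,0,0],[1,0,0,-0.012,0,0,0],[1,0,0,-0.014,0,0,0],[1,0,0,-0.016,0,0,-8],[1,0,0,-0.01,0,0,-9],[1,0,0,0,0,0,-9]]' 25; python3 go.py 498.5 184 216 -5;python3 snap.py scene s8 265 150 375 250; python3 dials.py s7 s8|tail -8;
```

```text
time_s: 23.15
eef_pos: [501.0, -39.1, 220.5]
ee_rot: [-0.001, 0.946, 0.324, -0.0]
ft_force: [0.3, 0.6, 0.1]
finger_gap: 12.1
t 23.15 pos [500.95 -39.07 220.46] head -52.25 F [0.3  0.57 0.08] M [-0.099  0.195  0.   ] gap 12.05 j6 0.675
d mm [ 134.64 -177.86    5.01] rot [ -0.15  -0.08 -47.25]
5.8
s8 22 [196 196 196 196 196 196 196 197 197 198 198 196 193 189 183 176 171 167 165 167 170 175 180 185] 4.0 4.08
s8 27 [198 198 198 198 197 197 197 196 196 197 198 199 199 197 194 189 184 180 178 179 181 185 189 193] 4.5 4.65
s8 31 [190 191 193 196 197 198 199 199 199 198 198 199 199 199 197 192 187 182 180 181 184 188 192 195] 4.0 4.61
s8 37 [177 186 193 195 195 196 197 197 198 198 198 198 198 199 199 195 188 183 180 180 182 185 189 190] -32.0 -31.18
s8 39 [185 193 196 193 190 191 194 197 200 203 204 203 203 203 198 189 180 173 169 168 171 173 174 173] 5.5 5.97
s8 41 [184 187 183 176 172 173 177 183 189 195 198 199 200 194 183 170 160 153 151 154 158 160 160 156] 3.0000000000000004 4.22
s8 43 [168 166 159 149 145 145 148 154 162 169 175 178 177 170 160 149 142 141 143 147 152 156 159 156] 1.5000000000000002 2.24
[-32. -30. -28. -26. -24. -22. -20. -18. -16. -14. -12. -10.  -8.  -6.  -4.  -2.   0.   2.   4.   6.   8.  10.  12.  14.]
```

View pics/s8.png

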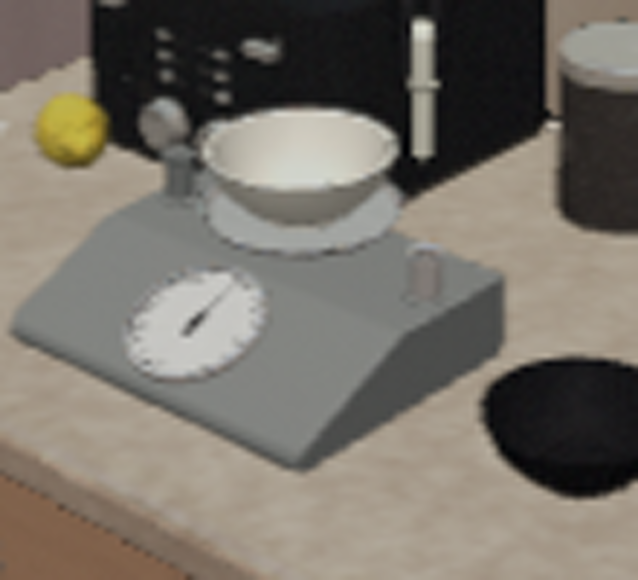

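```bash
python3 -m handwheel '[[1,0,0,0,0,0,-9],[1,0,0,0,0,0,-9.5],[1,0,0,0,0,0,-9.5],[1,0,0,0,0,0,-9.5],[1,0.01,0,0,0,0,-9.5],[1,0.03,0,0,0,0,0],[1,0.04,0,0,0,0,0],[1,0.045,0,0,0,0,0],[1,0.045,0,0,0,0,0],[1,0.03,0,0,0,0,0]]' 25; python3 go.py 498.5 184 205 -5;
```

```text
time_s: 24.45
eef_pos: [518.8, 163.6, 227.9]
ee_rot: [0.0, 0.738, 0.675, 0.001]
ft_force: [0.3, -0.7, -0.3]
finger_gap: 12.1
t 24.45 pos [518.78 163.63 227.88] head -5.14 F [ 0.26 -0.65 -0.33] M [-0.079  0.083  0.014] gap 12.11 j6 0.249
d mm [ 18.43 -22.06  22.87] rot [ 0.11 -0.11 -0.14]
```

```bash
python3 -m handwheel '[[1,0.015,-0.017,0.005,0.1,-0.1,0],[1,0.005,-0.005,0.01,0,0,0],[1,0,0,0.008,0,0,0],[1,0,0,0.01,0,0,0],[1,0,0,0.01,0,0,0],[1,0,0,0.008,0,0,0],[1,0,0,0,0,0,0],[1,0,0,0,0,0,0],[1,0,0,0,0,0,0],[1,0,0,0,0,0,0]]' 25; python3 go.py 498.7 183.8 165 -5;python3 snap.py top t9 225 155 345 250;  python3 snap.py scene s9 265 135 345 205; python3 dial.py top0 t9;  python3 dials.py s8 s9|tail -8
```

```text
time_s: 25.7
eef_pos: [499.7, 185.6, 175.4]
ee_rot: [0.001, 0.74, 0.672, 0.0]
ft_force: [0.4, -0.6, -0.9]
finger_gap: 11.8
t 25.7 pos [499.69 185.65 175.37] head -5.54 F [ 0.36 -0.64 -0.92] M [-0.053  0.053  0.001] gap 11.83 j6 0.305
d mm [-1.93 -0.83 10.37] rot [ 0.09  0.01 -0.54]
6.105263157894737
8.285714285714286
[400.25  68.43  43.  ]
s9 22 [198 198 198 198 198 198 198 199 200 201 201 199 196 191 185 179 173 169 168 169 173 177 183 188] 4.0 4.07
s9 27 [201 201 200 200 199 199 199 199 199 199 201 201 201 199 196 191 186 182 180 181 184 187 191 195] 4.0 4.43
s9 31 [192 194 196 198 199 200 201 201 201 201 200 201 201 201 198 194 189 184 182 183 187 191 195 198] 4.0 4.44
s9 37 [179 188 195 197 197 198 199 199 200 200 200 200 200 201 201 197 191 185 183 182 184 188 191 193] -32.0 -31.17
s9 39 [188 195 198 196 193 193 196 199 202 205 206 206 206 205 200 191 182 175 171 170 172 175 177 175] 5.5 5.97
s9 41 [186 189 186 179 175 176 180 185 192 198 201 202 202 197 185 173 162 155 154 156 160 162 162 158] 3.0000000000000004 4.25
s9 43 [170 169 161 152 148 147 150 157 164 172 178 181 180 173 163 152 145 143 146 149 154 158 161 158] 1.5000000000000002 2.31
[-32. -30. -28. -26. -24. -22. -20. -18. -16. -14. -12. -10.  -8.  -6.  -4.  -2.   0.   2.   4.   6.   8.  10.  12.  14.]
```

View pics/s9.png

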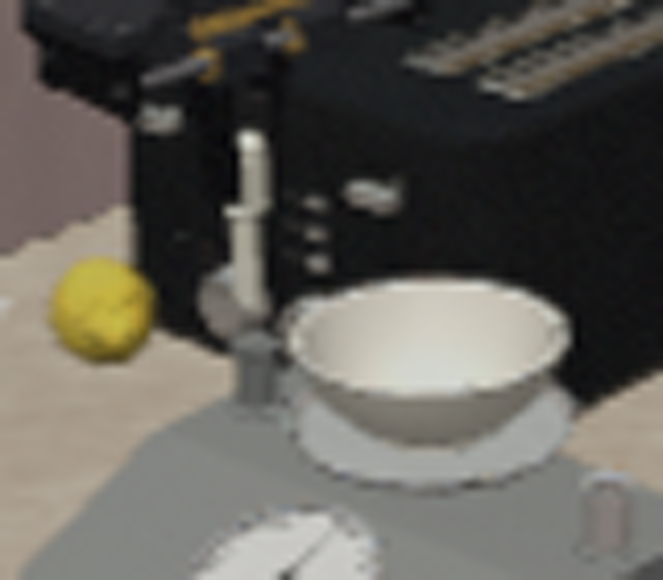

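View pics/t9.png

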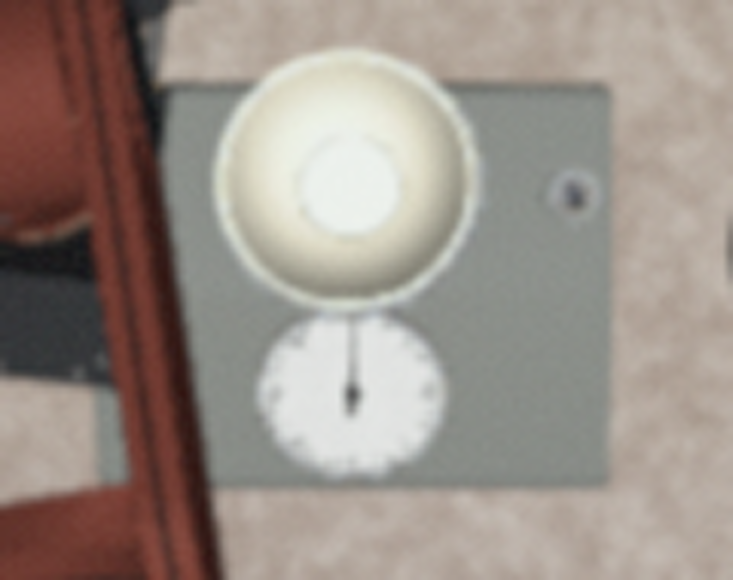

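View pics/rect_top0_t9.png

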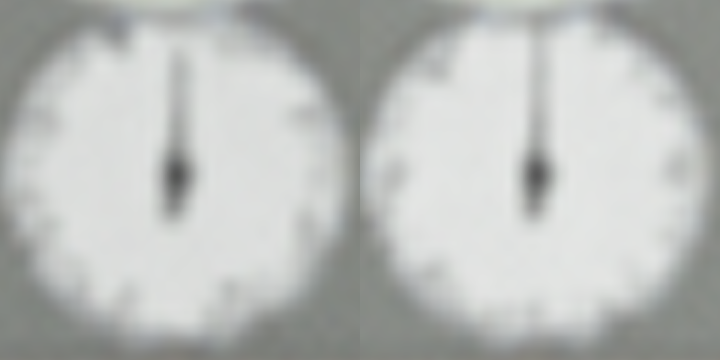

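```bash
python3 corr.py top0 t9 -150 -14; python3 corr.py top0 t9 20 160; python3 - <<'E'
from dial import *
from scipy.optimize import minimize_scalar
# pointer & mark offsets using darkness column fits
for f in('top0','t9'):
    P,th,r=polar(np.load(f+'.npz')['p'])
    for lo,hi in((22,26),(26,30),(30,34),(34,37),(38,40),(40,42),(42,44)):
        m=(th>=-10)&(th<=10); s=P[m][:,(r>=lo)&(r<hi)].mean(1); w=np.clip(np.percentile(s,85)-s,0,None)**1.5
        print(f,lo,s[::4].round(0).astype(int),'c',round((w*th[m]).sum()/w.sum(),2))
    # 9-deg fold phase of ticks, 45-fold
    a=P[:,(r>=40)&(r<44)].mean(1); a=a-cv2.GaussianBlur(a[:,None],(1,61),12)[:,0] if 0 else a-np.convolve(np.r_[a[-20:],a,a[:20]],np.ones(41)/41,'valid')
    m=(np.abs(th)>30)&(np.abs(th)<165)
    for k in(8,40): z=(-a[m]*np.exp(1j*np.radians(k*th[m]))).sum()/m.sum(); print(f,k,'phase',np.degrees(np.angle(z))/k,'amp',abs(z))
E
```

```text
[(0.6944457292556763, -20.0), (0.6884818077087402, -19.5), (0.6755261421203613, -19.0)] [(0.6686726808547974, 23.5), (0.6655739545822144, 24.0)]
[(0.5417382717132568, 25.0), (0.5405200719833374, 25.5), (0.5399217009544373, 24.5)] [(0.43396925926208496, 29.5), (0.4258445203304291, 20.5)]
top0 22 [211 203 194 187 184 185 189 195 201 207 213] c -0.93
top0 26 [216 207 197 189 183 183 187 194 201 207 214] c -0.47
top0 30 [220 215 205 194 187 186 190 197 205 212 218] c -0.13
top0 34 [221 220 213 204 198 198 202 207 212 216 219] c -0.21
top0 38 [220 217 213 210 208 207 207 208 210 211 211] c 1.38
top0 40 [212 207 202 199 198 198 197 198 200 201 202] c 1.2
top0 42 [198 193 188 184 182 182 183 185 187 190 192] c 0.07
top0 8 phase -18.369929331109923 amp 1.1692103980485773
top0 40 phase -1.8595620530690724 amp 0.21380645909919324
t9 22 [219 211 202 195 192 194 198 204 210 217 222] c -1.21
t9 26 [222 214 205 197 192 192 197 204 211 218 224] c -0.78
t9 30 [226 222 212 202 195 194 198 205 214 221 227] c -0.25
t9 34 [227 226 217 206 198 197 202 210 217 224 227] c -0.21
t9 38 [225 224 216 204 194 193 199 207 215 222 225] c -0.17
t9 40 [214 212 205 193 183 182 188 196 203 212 217] c -0.18
t9 42 [199 196 191 180 171 170 175 182 188 198 206] c -0.11
t9 8 phase 4.941910916900689 amp 0.880936873346315
t9 40 phase 3.7590560353614513 amp 0.1517522125594966
```

```bash
python3 -m handwheel '[[1,-0.0019,-0.0008,0.005,0,0,0],[1,0,0,0.005,0,0,0],[1,0,0,0,0,0,0],[1,0,0,0,0,0,0],[1,-0.0003,0,0.003,0,0,0],[1,0,0,0.003,0,0,0],[1,0,0,0.003,0,0,0],[1,0,0,0,0,0,0],[1,0,0,0,0,0,0],[1,0,0,0,0,0,0]]' 20; python3 go.py 498.7 183.8 165 -5
```

```text
time_s: 27.05
eef_pos: [498.5, 183.5, 154.9]
ee_rot: [0.001, 0.74, 0.672, 0.0]
ft_force: [1.4, -0.2, -0.2]
finger_gap: 12.0
t 27.05 pos [498.49 183.47 154.9 ] head -5.53 F [ 1.36 -0.21 -0.18] M [-0.097  0.088  0.016] gap 12.04 j6 0.301
d mm [  0.34   0.19 -10.1 ] rot [ 0.08  0.01 -0.53]
```

```bash
python3 -m handwheel '[[1,0.0003,0.0002,0.002,0,0,0],[1,0,0,0.002,0,0,0],[1,0,0,0.002,0,0,0],[1,0,0,0.001,0,0,0],[1,0,0,0.001,0,0,0],[1,0,0,0.001,0,0,0],[1,0,0,0,0,0,0],[1,0,0,0,0,0,0],[1,0,0,0,0,0,0],[1,0,0,0,0,0,0]]' 20; python3 go.py 498.7 183.8 165 -5
```

```text
time_s: 28.3
eef_pos: [499.2, 183.8, 145.6]
ee_rot: [0.001, 0.74, 0.672, 0.001]
ft_force: [0.6, 0.5, -0.4]
finger_gap: 11.6
t 28.3 pos [499.19 183.78 145.6 ] head -5.53 F [ 0.65  0.47 -0.37] M [-0.161 -0.034 -0.016] gap 11.59 j6 0.302
d mm [ -0.03  -0.44 -19.4 ] rot [ 0.14 -0.   -0.53]
```

Entering freely. Continue.

```bash
python3 -m handwheel '[[1,0,-0.0003,0.002,0,0,0],[1,0,0,0.002,0,0,0],[1,0,0,0.002,0,0,0],[1,0,0,0.002,0,0,0],[1,0,0,0.002,0,0,0],[1,0,0,0.002,0,0,0],[1,0,0,0.001,0,0,0],[1,0,0,0,0,0,0],[1,0,0,0,0,0,0],[1,0,0,0,0,0,0]]' 20; python3 go.py 498.7 183.8 124 -5
```

```text
time_s: 29.55
eef_pos: [499.2, 183.8, 131.8]
ee_rot: [0.001, 0.74, 0.672, 0.001]
ft_force: [1.4, 0.3, -0.4]
finger_gap: 11.8
t 29.55 pos [499.18 183.82 131.8 ] head -5.53 F [ 1.39  0.31 -0.41] M [-0.082 -0.069  0.04 ] gap 11.79 j6 0.302
d mm [-0.07 -0.5   7.8 ] rot [ 0.17 -0.01 -0.53]
```

```bash
python3 -m handwheel '[[1,0,-0.0003,0.002,0,0,0],[1,0,0,0.0015,0,0,0],[1,0,0,0.001,0,0,0],[1,0,0,0.001,0,0,0],[1,0,0,0.0005,0,0,0],[1,0,0,0.0005,0,0,0],[1,0,0,0.0005,0,0,0],[1,0,0,0,0,0,0],[1,0,0,0,0,0,0],[1,0,0,0,0,0,0]]' 20; python3 go.py 498.7 183.8 124 -5
```

```text
time_s: 30.8
eef_pos: [499.2, 183.9, 124.6]
ee_rot: [0.001, 0.74, 0.672, 0.001]
ft_force: [-0.1, -0.0, 0.6]
finger_gap: 11.6
t 30.8 pos [499.18 183.85 124.61] head -5.53 F [-0.09 -0.04  0.58] M [-0.114 -0.134  0.065] gap 11.59 j6 0.302
d mm [-0.1  -0.48  0.61] rot [ 0.21 -0.01 -0.53]
```

```bash
python3 -m handwheel '[[1,0,0,0.0004,0,0,0],[1,0,0,0.0004,0,0,0],[1,0,0,0.0004,0,0,0],[1,0,0,0.0004,0,0,0],[1,0,0,0.0004,0,0,0],[1,0,0,0.0004,0,0,0],[1,0,0,0,0,0,0],[1,0,0,0,0,0,0],[1,0,0,0,0,0,0],[1,0,0,0,0,0,0]]' 20; python3 go.py 498.7 183.8 124 -5
```

```text
time_s: 32.05
eef_pos: [499.4, 183.9, 124.0]
ee_rot: [0.001, 0.74, 0.672, 0.001]
ft_force: [-1.1, -1.7, 3.6]
finger_gap: 11.8
t 32.05 pos [499.35 183.92 124.  ] head -5.52 F [-1.07 -1.71  3.57] M [-0.169  0.245  0.023] gap 11.8 j6 0.302
d mm [-0.18 -0.64 -0.  ] rot [ 0.23 -0.01 -0.52]
```

```bash
python3 -m handwheel '[[0.8,0,0,0,0,0,0],[0.7,0,0,0,0,0,0],[0.55,0,0,0,0,0,0],[0.5,0,0,0,0,0,0],[0.45,0,0,0,0,0,0],[0.45,0,0,-0.004,0,0,0],[0.45,0,0,-0.01,0,0,0],[0.45,0,0,-0.015,0,0,0],[0.45,0,0,-0.02,0,0,0],[0.45,0,0,-0.02,0,0,0]]' 20; python3 go.py 498.7 183.8 124 -5;  python3 snap.py scene s10 265 135 345 205
```

```text
time_s: 33.3
eef_pos: [497.8, 183.8, 195.1]
ee_rot: [0.0, 0.74, 0.672, 0.0]
ft_force: [-0.2, -0.6, 0.5]
finger_gap: 47.5
t 33.3 pos [497.84 183.8  195.15] head -5.52 F [-0.18 -0.58  0.52] M [-0.057  0.088  0.01 ] gap 47.48 j6 0.302
d mm [ 0.11  0.79 71.15] rot [ 0.05  0.02 -0.52]
8.285714285714286
```

View pics/s10.png

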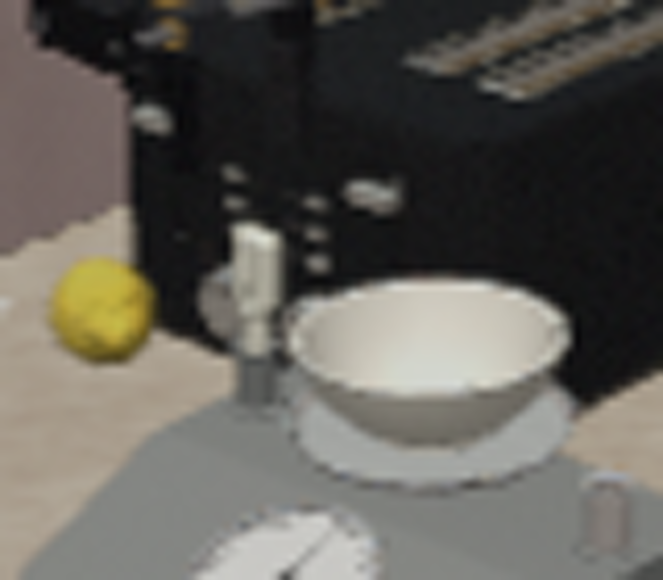

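```bash
python3 -m handwheel '[[0.45,0,0,-0.02,0,0,0],[0.45,0,0,-0.02,0,0,0],[0.45,0.02,-0.02,0,0,0,0],[0.45,0.05,-0.03,0,0,0,0],[0.45,0.05,-0.03,0,0,0,0],[0.45,0.05,-0.03,0,0,0,0],[0.45,0.03,-0.03,0,0,0,0],[0.45,0.01,0,0,0,0,0],[0.45,0,0,0,0,0,0],[0.45,0,0,0,0,0,0]]' 20; python3 snap.py top t11 225 155 345 250;  python3 snap.py scene s11 255 150 365 240; python3 - <<'E'
from fit import *
for f in('top0','t11'):
    d=np.load(f+'.npz')['d']; C=cloud('top',d)[178:192,232:252]; m=(C[...,2]>140)&(C[...,2]<170); print(f,m.sum(),C[m].mean(0),C[m][:,:2].min(0),C[m][:,:2].max(0))
for f in('scene0','s11'):
    d=np.load(f+'.npz')['d']; C=cloud('scene',d)[160:185,286:304]; 
    for lo,hi in((100,112),(112,120),(125,140),(140,152)):
        m=(C[...,2]>lo)&(C[...,2]<hi)&(C[...,0]<530)&(C[...,0]>470); print(f,lo,m.sum(),C[m].mean(0))
E
python3 dial.py top0 t11
python3 - <<'E'
from dial import *
P,th,r=polar(np.load('t11.npz')['p'])
for lo,hi in((30,34),(34,37),(38,40),(40,42),(42,44)):
    m=(th>=-10)&(th<=10); s=P[m][:,(r>=lo)&(r<hi)].mean(1); w=np.clip(np.percentile(s,85)-s,0,None)**1.5
    print(lo,'c',round((w*th[m]).sum()/w.sum(),2))
E
```

```text
time_s: 34.6
eef_pos: [381.1, 412.8, 247.1]
ee_rot: [0.004, 0.742, 0.671, 0.009]
ft_force: [0.2, -0.7, -0.2]
finger_gap: 47.9
6.105263157894737
6.444444444444445
top0 36 [499.32 183.03 153.27] [494.42 171.2 ] [504.58 194.81]
t11 41 [504.   182.86 152.79] [498.02 171.82] [509.61 195.16]
scene0 100 7 [496.89 181.42 105.08]
scene0 112 9 [488.77 159.76 115.53]
scene0 125 32 [491.38 161.49 133.  ]
scene0 140 17 [496.52 180.61 146.18]
s11 100 10 [498.24 182.51 105.84]
s11 112 6 [486.89 147.14 117.94]
s11 125 31 [493.88 158.33 131.66]
s11 140 17 [499.74 178.35 145.25]
[400.25  68.43  43.  ]
30 c -0.18
34 c -0.01
38 c -0.23
40 c -0.23
42 c -0.0
```

View pics/s11.png

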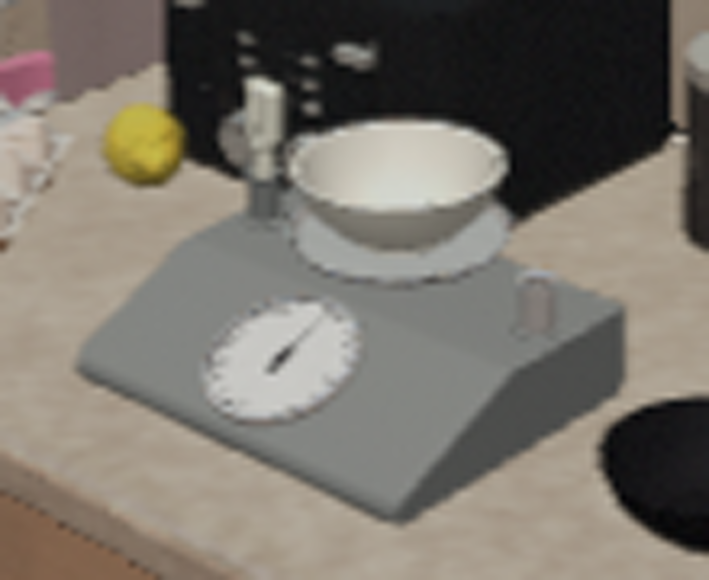

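View pics/t11.png

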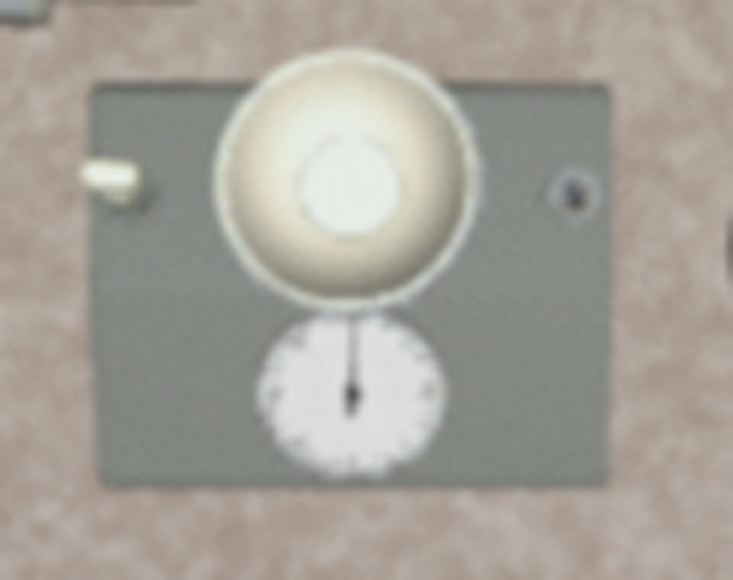

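```bash
python3 go.py 499.2 183.8 205 -5.5; python3 -m handwheel '[[0.45,-0.04,0.025,0,0,0,0],[0.45,-0.05,0.03,0.0,0,0,0],[0.45,-0.05,0.03,0,0,0,0],[0.45,-0.045,0.015,0,0,0,0],[0.45,-0.01,0.005,0,0,0,0],[0.45,0,0,0,0,0,0],[0.45,0,0,0,0,0,0],[0.45,0,0,0,0,0,0],[0.45,0,0,0,0,0,0],[0.45,0,0,0,0,0,0]]' 6; python3 go.py 499.2 183.8 205 -5.5
```

```text
t 34.7 pos [381.27 412.67 247.13] head -5.78 F [ 0.71 -0.84  0.04] M [-0.114  0.078  0.044] gap 47.99 j6 0.791
d mm [-216.16  139.58   43.11] rot [ 1.04 -0.41 -0.27]
time_s: 35.95
eef_pos: [469.3, 200.8, 247.9]
ee_rot: [0.004, 0.743, 0.669, 0.01]
ft_force: [0.2, -0.4, 0.4]
finger_gap: 47.8
t 35.95 pos [469.31 200.8  247.87] head -5.96 F [ 0.21 -0.43  0.35] M [-0.049  0.12  -0.017] gap 47.78 j6 0.353
d mm [-14.17  30.66  43.36] rot [ 1.11 -0.48 -0.45]
```

```bash
python3 -m handwheel '[[0.45,-0.014,0.0295,0.005,1.1,-0.5,-0.4],[0.45,0,0,0.02,0,0,0],[0.45,0,0,0.02,0,0,0],[0.45,0,0,0.02,0,0,0],[0.45,0,0,0.008,0,0,0],[0.45,0,0,0,0,0,0],[0.45,0,0,0,0,0,0],[0.45,0,0,0,0,0,0],[0.45,0,0,0,0,0,0],[0.45,0,0,0,0,0,0]]' 6; python3 go.py 499.2 183.8 127 -5.5
```

```text
time_s: 37.2
eef_pos: [496.2, 186.8, 173.5]
ee_rot: [-0.0, 0.739, 0.673, 0.001]
ft_force: [-0.1, 0.2, -0.8]
finger_gap: 48.0
t 37.2 pos [496.16 186.78 173.48] head -5.35 F [-0.14  0.25 -0.76] M [-0.041  0.028  0.008] gap 48.05 j6 0.303
d mm [-2.75  3.27 46.48] rot [ 0.05 -0.09  0.15]
```

```bash
python3 -m handwheel '[[0.45,-0.0027,0.0032,0.005,0,0,0],[0.45,0,0,0.012,0,0,0],[0.45,0,0,0.014,0,0,0],[0.45,0,0,0.01,0,0,0],[0.45,0,0,0,0,0,0],[0.45,0,0,0,0,0,0],[0.45,0,0,0,0,0,0],[0.45,0,0,0,0,0,0],[0.45,0,0,0,0,0,0],[0.45,0,0,0,0,0,0]]' 6; python3 go.py 499.2 183.8 127 -5.5
```

```text
time_s: 38.45
eef_pos: [499.5, 183.6, 129.7]
ee_rot: [-0.0, 0.739, 0.673, 0.001]
ft_force: [0.2, -0.4, 0.4]
finger_gap: 47.4
t 38.45 pos [499.48 183.58 129.67] head -5.36 F [ 0.18 -0.4   0.36] M [-0.047  0.105  0.011] gap 47.37 j6 0.296
d mm [ 0.19 -0.3   2.67] rot [ 0.06 -0.09  0.14]
```

```bash
python3 -m handwheel '[[0.65,0,-0.0003,0,0,0,0],[0.75,0,0,0,0,0,0],[0.8,0,0,0,0,0,0],[0.83,0,0,0,0,0,0],[0.86,0,0,0,0,0,0],[0.9,0,0,0,0,0,0],[1,0,0,0,0,0,0],[1,0,0,0,0,0,0],[1,0,0,0,0,0,0],[1,0,0,0,0,0,0]]' 6; python3 go.py 499.2 183.8 127 -5.5
```

```text
time_s: 39.7
eef_pos: [499.3, 183.6, 129.7]
ee_rot: [-0.0, 0.739, 0.673, 0.001]
ft_force: [-0.6, 0.5, 0.0]
finger_gap: 11.8
t 39.7 pos [499.31 183.57 129.74] head -5.36 F [-0.63  0.51  0.02] M [-0.051  0.038 -0.01 ] gap 11.8 j6 0.296
d mm [ 0.22 -0.14  2.74] rot [ 0.08 -0.09  0.14]
```

```bash
python3 -m handwheel '[[1,0,0,0.0006,0,0,0],[1,0,0,0.0006,0,0,0],[1,0,0,0.0,0,0,0],[0.86,0,0,0,0,0,0],[0.855,0,0,0,0,0,0],[0.85,0,0,0,0,0,0],[0.845,0,0,0,0,0,0],[0.84,0,0,0,0,0,0],[0.83,0,0,0,0,0,0],[0.82,0,0,0,0,0,0]]' 6; python3 go.py 499.2 183.8 127 -5.5; python3 snap.py scene s12 265 135 345 205
```

```text
time_s: 40.95
eef_pos: [499.1, 183.6, 128.4]
ee_rot: [-0.0, 0.739, 0.673, 0.001]
ft_force: [0.8, 0.1, -0.4]
finger_gap: 15.0
t 40.95 pos [499.12 183.58 128.38] head -5.36 F [ 0.77  0.05 -0.4 ] M [-0.066  0.037  0.026] gap 14.99 j6 0.296
d mm [0.22 0.05 1.38] rot [ 0.06 -0.09  0.14]
8.285714285714286
```

View pics/s12.png

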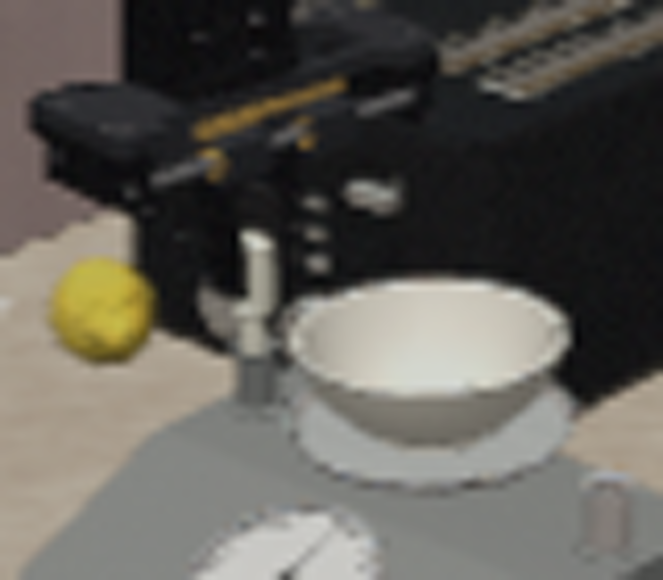

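Now open a bit further and rise clear.

```bash
python3 -m handwheel '[[0.8,0,0,0,0,0,0],[0.75,0,0,0,0,0,0],[0.65,0,0,0,0,0,0],[0.5,0,0,0,0,0,0],[0.45,0,0,0,0,0,0],[0.45,0,0,-0.01,0,0,0],[0.45,0,0,-0.015,0,0,0],[0.45,0,0,-0.02,0,0,0],[0.45,0,0,-0.03,0,0,0],[0.45,0,0,-0.03,0,0,0]]' 6;  python3 -m handwheel '[[0.45,0,0,-0.01,0,0,0],[0.45,0,0,0,0,0,0],[0.45,0.02,-0.02,0,0,0,0],[0.45,0.05,-0.03,0,0,0,0],[0.45,0.05,-0.03,0,0,0,0],[0.45,0.05,-0.03,0,0,0,0],[0.45,0.03,-0.03,0,0,0,0],[0.45,0.01,0,0,0,0,0],[0.45,0,0,0,0,0,0],[0.45,0,0,0,0,0,0]]' 6; python3 snap.py top t13 225 155 345 250;  python3 snap.py scene s13 255 150 365 240; python3 - <<'E'
from fit import *
for f in('top0','t11','t13'):
    d=np.load(f+'.npz')['d']; C=cloud('top',d)[178:192,232:252]; m=(C[...,2]>140)&(C[...,2]<170); print(f,m.sum(),C[m].mean(0),C[m][:,:2].min(0),C[m][:,:2].max(0))
E
python3 - <<'E'
from dial import *
P,th,r=polar(np.load('t13.npz')['p'])
for lo,hi in((30,34),(34,37),(38,40),(40,42),(42,44)):
    m=(th>=-10)&(th<=10); s=P[m][:,(r>=lo)&(r<hi)].mean(1); w=np.clip(np.percentile(s,85)-s,0,None)**1.5
    print(lo,'c',round((w*th[m]).sum()/w.sum(),2))
E
```

```text
time_s: 42.25
eef_pos: [498.1, 183.2, 238.2]
ee_rot: [-0.001, 0.739, 0.673, 0.0]
ft_force: [-0.2, 1.8, -0.4]
finger_gap: 48.0
time_s: 43.5
eef_pos: [374.6, 408.1, 242.0]
ee_rot: [0.001, 0.741, 0.672, -0.004]
ft_force: [0.3, -0.5, 0.8]
finger_gap: 48.1
6.105263157894737
6.444444444444445
top0 36 [499.32 183.03 153.27] [494.42 171.2 ] [504.58 194.81]
t11 41 [504.   182.86 152.79] [498.02 171.82] [509.61 195.16]
t13 42 [503.92 183.11 151.91] [497.81 171.44] [509.88 195.23]
30 c -0.21
34 c -0.2
38 c -0.23
40 c -0.19
42 c -0.03
```

View pics/s13.png

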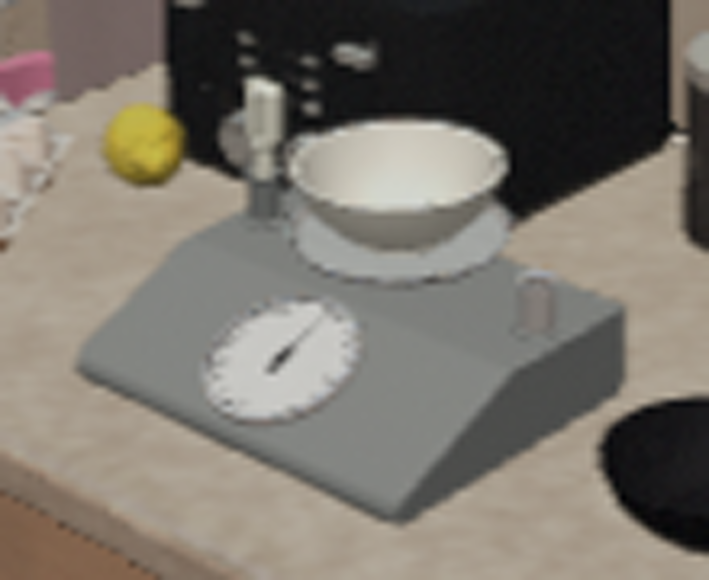

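```bash
python3 -c "
from bench import order; print(order.close_job())"
```

```text
the job is handed in; nothing more can be done
None
```

The zero mark now sits at the pointer, the key is back in its holder, and the job was handed in at about 43.6 s of the 72 s allowed.

**Turning the screw:** The blade found the slot about 15 mm below the rim. I turned the screw clockwise until the dial plate had come round about 23 degrees. The highest force I read on the key was 5.5 N, but I only read it between moves.

**Dial:** The last top picture puts the mark and the pointer tip within about 0.3 degree of each other. The scene camera could not confirm this. It last showed the triangle about 3.5 degrees short of the pointer, before a final turn of roughly 2.9 degrees, and after that the triangle was too faint there to measure.

**Key:** I felt the holder floor at 3.6 N, at the same height as when I first picked the key up. The key's top is 152 to 153 mm up, close to its first reading of 153 mm. It leans about 3 to 4 degrees toward the back within the holder's play. I gripped and released it once more to straighten it, and it settled back to the same lean.

**Everything else:** In the last pictures the bowl is still on the pan and the lemon and black bowl look unmoved. I did not check the other bystanders separately after the work. The gripper was open and clear of everything.

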